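Dose the line-cleaning tank and dip its level

TASK

Get the beer-line cleaning tank ready: pick up the steel scoop pan by its handle, tip all four cleaning tablets off its lip into the tank's open strainer basket, and set the empty pan back down flat on the worktop. Then take the dip rod off the red tray, push it gently into the sloping gauge neck on the front of the tank until its brass collar stops on the mouth, and draw it right out again. Finish still holding the rod by its handle, still and level with the white scale face upward, its tip at least 20 cm above the worktop and clear of everything, so that the mark can be read; leave the other things on the worktop where they are.

Things in the scene. Friction and masses are not known exactly. Their poses are not given: they have to be found in the camera images.
- tank: Off-white cleaning tank fixed to the worktop; origin: middle of its footprint, shell x -90..100, y -135..135, z 0..150 mm, upper front edge cut at 45 deg; x points away from the robot, front is -x. Open dosing well top left (+y), sloping gauge neck front right (-y), blue pump on the deck's rear right, z to 202 mm, x 21..89, y -112..-44. Open lid behind the well: x 100..140, z to 265
- basket_floor (a point): Centre of the strainer basket's floor, on the tank, 55 mm above the worktop. The basket is 112 (x) x 127 mm (y) inside, axes as the tank's; its rim is 158 mm above the worktop
- basket_rim (a point): Centre of the basket's opening, at the height of the rim (158 mm above the worktop)
- neck: Steel gauge neck on the tank's front, leaning 45 deg toward the robot. Origin: centre of the mouth, 157 mm above the worktop. z axis: out of the bore, up and toward the robot; y axis as the tank's. Bore 13 mm wide, 80 mm long, flared to about 20 mm at the mouth; rim 33 mm wide; below the bore the tank is hollow, free to the rod
- dip_rod: Gauge rod, about 90 g. Origin: on its axis at the brass collar's seating face; x to the tip, z out of the white scale face (up at start). Steel rod 8 mm thick, tip at x 135 mm; collar 26 mm wide, x -8..0; black handle 16 (y) x 18 (z) mm, x -110..-30. Lies level in notches of the red tray, axis 44 mm above the worktop, handle free, toward the robot; near tray wall at x -20
- rod_tip (a point): The tip of the dip rod, 135 mm from the collar's seating face
- rod_grip (a point): Middle of the dip rod's handle, 70 mm behind the collar's seating face
- red_tray: Red plastic drip tray, fixed to the worktop, 135 (x) x 194 (y) x 54 mm, origin at the centre of its underside
- scoop_pan: Steel scoop pan, about 160 g, flat on the worktop. Origin: middle of the underside of its floor (112 x 94 mm, 3 thick). x points to the open pouring lip at x 56 mm; side walls 26 mm high behind, 16 at the lip, rear wall 30. Level black handle behind, 18 (y) x 20 (z) mm, x -162..-78, axis 44 mm above the underside
- pan_grip (a point): Middle of the scoop pan's handle, at x -115, z 44 mm in the pan's frame
- pan_lip (a point): Middle of the pouring lip, at x +56, z 1.5 mm in the pan's frame
- tablet_0: Cleaning tablet, 30 x 30 x 15 mm, 22 g, white below and blue above, origin at the centre of its underside; lies in the scoop pan. The tablets slide off once the pan is tipped some 40 degrees
- tablet_1: Cleaning tablet like tablet_0
- tablet_2: Cleaning tablet like tablet_0
- tablet_3: Cleaning tablet like tablet_0
- marker: Bystander: marker pen with a red cap lying on the worktop, 18 x 132 x 18 mm, origin under its centre
- tin: Bystander: round food tin, 75 x 75 x 58 mm, origin under its centre
- eraser: Bystander: small blue and white eraser, 19 x 42 x 12 mm, origin under its centre
There are look-alikes about, which are no part of the job. What is shaped like the tablet_3 but purple is not meant.

How it is judged:
By the outcome, as a careful person would: the job done as asked, in the order asked, and still so for the second after the job is handed in, while the arm keeps its last pose, push and grip.
It also fails if it takes over 72 s, if anything falls off the work surface, if the arm or the gripper's body presses on something with over 40 N, if the wrist force passes 120 N, or if a joint passes its speed limit or range.

ROBOT

A 6-joint arm with a two-finger parallel gripper is mounted at the origin on a cart in front of the work surface, level with it; the furniture and walls round the work are solid. World frame = base frame: x ahead of the robot, y to its left, z up, the work surface at z = 0. Lengths are in m, angles in degrees, forces in N, time in s.
With the tool pointing down it reaches from about 0.3 to 0.85 m from the base axis. Payload 5.4 kg.
Tool frame: the origin (TCP) lies between the finger pads; the fingertips stand 19 mm ahead of it and the grasp point (between the pads) is the TCP; z points along the fingers, y is the line along which they close (so a half turn about z gives the same grasp; the last joint's range is limited). The gripper opens to 85 mm and grips with 20 to 120 N. Pads are 22 mm wide; open, the fingers measure 114 mm over their backs; the gripper's body (76 mm by 85 mm) begins 54 mm behind the grasp point. The pads swing forward as they close: fully open they stand 13 mm farther back than shut.
Start: joints at [54.712, 9.076, 91.501, -0, 79.423, -12.038], TCP at [0.227, 0.528, 0.211] pointing down, gripper open.
Joint ranges: [-166.64, 166.64], [-54.1, 131.32], [10.49, 154.53], [-73.88, 253.88], [9.74, 151.15], [-171.62, 171.62]. Speed limits (degrees/s): [147.25, 147.25, 180, 180, 180, 180].

INTERFACE

Orientations are given as [roll, pitch, yaw] about the fixed x, y, z axes, in that order (R = Rz(yaw) Ry(pitch) Rx(roll)).
In Python, from rig import status, imaging, ctrl gives the robot as it stands.
- The arm moves only by the tool arm_command, never from a script. Its argument "motion" is a list of rows, each a list of 7 numbers: the shift along the tool's x, y, z in mm, then the turn, a rotation vector about the tool's x, y, z in rad, then the finger opening in mm, from 0 to 85.4. A call has 1 to 10 rows; each row shifts and turns the commanded pose from where the row before left it, along the tool's axes as they then stand; what a row does not reach is not made up. A row lasts 1/10 s, in which the tool goes at most 50 mm and 8.59 degrees, less where a joint would pass 70% of its speed; a pose out of reach is approached as far as the arm can. A call with a gripper value outside its range is refused whole. The fingers move at their own pace and stop on an object; "grip_force" is the grip in N (left out, the last holds). Time passes only in rows, so rows that do not move let the fingers close. It gives the time, the measured TCP pose, the force, the opening and the grip force at its end, in the units of the state.
- status.state(): the state, without advancing time (a new reading comes with each control period).
- imaging.grab_frame(name): name is "scene" or "top" or "wrist"; returns (picture, depth): 384x512x3 uint8, red, green, blue; 384x512 float32, m along the optical axis (not along the pixel's ray), 0 where there is no reading.
- imaging.calibration(name): a dict with "fx", "fy", "cx", "cy" (pixels), "position" and "rotation" of the camera in the world. Camera axes: x right, y down, z forward; pixel columns grow to the right and rows downward; lengths in m; the calibration is good to about 2 mm. A picture is of the moment at which its call begins: read the wrist's pose just before it. calibration takes no time and is no camera call; for the wrist camera it gives the pose at the moment of the call.
- ctrl.finish_job(): hands the job in; it is judged then, once.
The state is a dict: "clock": time; "joint_positions": joint angles; "qvel": joint speeds; "tau": joint torques, N m; "tcp_pos": TCP position; "orientation": TCP orientation; "force": force on the tool from outside, world axes, zero at the start; "moment": the same for the moment, N m; "gripper_width": finger opening in m; "grip_force": force on a finger pad.
Only numpy, scipy, OpenCV 4.12 (cv2) and the standard library are available. Lean on these libraries where they do the work, as an engineer would, in place of code of your own. Each camera call takes 0.05 s, during which the arm holds its last target. There are 200 camera calls.

## Working session

There is one attempt and no reset: what is moved stays moved. The work goes in short steps, Python scripts to look and compute and a tool call to move; the robot and the scene stay as the last step left them, time stands still between calls to the robot, and variables do not carry over. Pictures are saved under pics/ and viewed, at most 10 in all, crops included, and the job is handed in when it is done.

Besides the shell and the picture viewer there is one more tool, called after "Emit:" as a command line: name --pt "numbers of a row" for each row, then --argument value for the rest. arm_command: Moves the arm, as the interface text tells. Its arguments: {"type":"object","properties":{"motion":{"type":"array","items":{"type":"array","items":{"type":"number"}}},"grip_force":{"type":"number"}},"required":["motion"]}

```bash
ls; mkdir -p pics
cat > h.py <<'E'
import numpy as np, cv2
from rig import status, imaging, ctrl
from scipy.spatial.transform import Rotation as R
def grab(n):
    c=imaging.calibration(n); p,d=imaging.grab_frame(n); return p,d,c
def Rot(c):
    r=np.array(c["rotation"],float); return r if r.shape==(3,3) else R.from_euler('xyz',r,degrees=True).as_matrix()
def world(c,u,v,d):
    u,v,d=map(np.asarray,(u,v,d))
    P=np.stack([(u-c["cx"])/c["fx"]*d,(v-c["cy"])/c["fy"]*d,d],-1)
    return P@Rot(c).T+np.array(c["position"])
def plane(c,u,v,z):
    o=np.array(c["position"]); r=world(c,u,v,np.ones(np.shape(u)))-o
    return o+r*((z-o[2])/r[...,2])[...,None]
def cloud(d,c):
    v,u=np.mgrid[:d.shape[0],:d.shape[1]]; return world(c,u,v,d)
def save(n,p,s=1.5): cv2.imwrite(f'pics/{n}.png',cv2.resize(p[...,::-1],None,fx=s,fy=s,interpolation=cv2.INTER_CUBIC))
E
python3 - <<'E'
from h import *
print(status.state())
for n in("scene","top"):
    p,d,c=grab(n); save(n,p); print(n,c); np.savez(f'{n}.npz',p=p,d=d,c=c)
E
```

```text
pics
{'clock': 0.0, 'joint_positions': array([ 5.47117128e+01,  9.11500696e+00,  9.15709597e+01,  1.25461623e-03,
        7.94230168e+01, -1.20377616e+01]), 'qvel': array([ 0.04918312, -0.07560425, -0.01016659, -0.02552051, -0.03929902,
        0.04286108]), 'tau': array([-7.82080788e-04, -3.96018255e+01, -3.31427479e+01, -3.79878193e-04,
        8.53535836e-03,  8.57247670e-06]), 'tcp_pos': array([0.22662356, 0.52777333, 0.21000443]), 'orientation': array([-1.79893670e+02, -2.39349189e-02,  1.56749221e+02]), 'force': array([0.0170262 , 0.24337349, 0.42037665]), 'moment': array([ 0.02012718,  0.02513348, -0.01262626]), 'grip_force': 0.0, 'gripper_width': 0.0854651528189328}
scene {'fx': 462.2051940935686, 'fy': 462.2051940935686, 'cx': 261.94287209477216, 'cy': 192.02256927181156, 'position': array([-0.30285006, -0.57647254,  0.61271206]), 'rotation': array([-115.12579957,    0.53513692,  -60.18556811])}
top {'fx': 388.1572248397121, 'fy': 388.1572248397121, 'cx': 260.43991353865414, 'cy': 188.58521747323044, 'position': array([ 0.38881223, -0.02970483,  1.04170548]), 'rotation': array([-1.68024592e+02,  2.38150829e-02, -1.00022667e+02])}
```

View pics/scene.png

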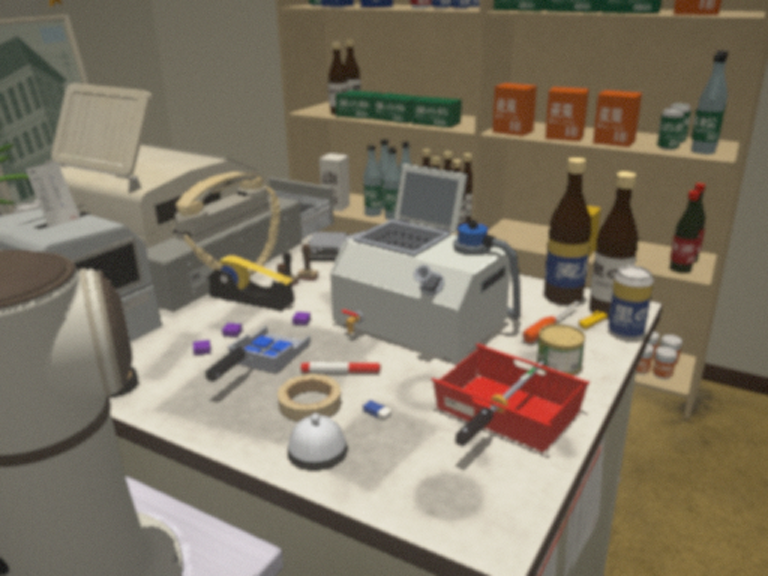

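View pics/top.png

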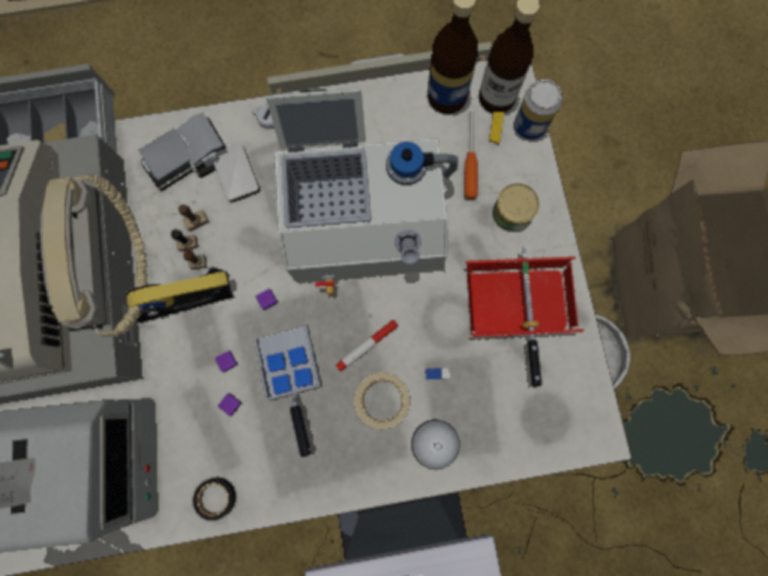

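The top view (enlarged 1.5x) shows the pan at (288,362) with its handle at (302,430). Four blue tablets lie in it, and purple look-alikes at (266,299), (226,361) and (229,404) lie outside it. The rod is in the red tray at (530,310), the neck at (408,245) and the basket at (328,190). The scene view agrees. Next I'll measure.

Run:
```python
from h import *
z=np.load('top.npz',allow_pickle=True); p,d,c=z['p'],z['d'],z['c'].item()
W=cloud(d,c); hsv=cv2.cvtColor(p,cv2.COLOR_RGB2HSV); gray=p.max(2)
def box(m,x0,y0,x1,y1):
    b=np.zeros_like(m); b[int(y0/1.5):int(y1/1.5),int(x0/1.5):int(x1/1.5)]=m[int(y0/1.5):int(y1/1.5),int(x0/1.5):int(x1/1.5)]; return b
def comps(name,m,zz,amin=15):
    n,l,s,ce=cv2.connectedComponentsWithStats(m.astype(np.uint8))
    for i in range(1,n):
        if s[i,4]<amin: continue
        v,u=np.nonzero(l==i); P=plane(c,u,v,zz); r=cv2.minAreaRect((P[:,:2]*1000).astype(np.float32))
        print(name,'px',(ce[i]*1.5).round(),s[i,4],'rect',np.round(r[0],1),np.round(r[1],1),round(r[2],1),'depthz',np.round(np.median(W[l==i][:,2])*1000,1))
H,S,V=hsv[...,0],hsv[...,1],hsv[...,2]
comps('worktop?',box(V>0,340,320,345,325),0,1)
comps('tablet',box((S>110)&(H>100)&(H<120),250,330,330,400),.018)
comps('panhandle',box(gray<70,285,398,325,465),.054)
comps('rodhandle',box(gray<70,520,338,550,390),.053)
comps('collar',box((H>10)&(H<35)&(S>90),515,310,545,335),.044,4)
comps('tray',box((S>150)&((H<8)|(H>172)),455,240,600,350),.054)
def cl(name,u0,v0,u1,v1,zl,zh):
    m=(W[...,2]>zl)&(W[...,2]<zh); m=box(m,u0,v0,u1,v1)>0
    P=W[m]; 
    if len(P)<5: print(name,'none');return
    r=cv2.minAreaRect((P[:,:2]*1000).astype(np.float32)); print(name,len(P),np.round(r[0],1),np.round(r[1],1),round(r[2],1),'z',np.round(np.percentile(P[:,2]*1000,[5,50,95]),1))
cl('pan',240,315,335,480,.006,.08)
cl('panhandle',240,395,335,480,.03,.08)
cl('rodhandle',515,338,555,395,.03,.08)
cl('tankdeck',270,140,460,240,.14,.155)
cl('tankrim',270,140,380,235,.153,.165)
cl('neck',390,220,430,265,.152,.2)
cl('pump',385,130,425,185,.18,.22)
cl('tank',265,130,460,285,.02,.155)
cl('tray',455,240,600,350,.048,.06)
```

```text
worktop? px [341. 321.] 12 rect [552.8  32.3] [8.2 5.5] 80.0 depthz 1.1
tablet px [297. 356.] 119 rect [502.9 117.3] [28.3 28.4] 6.0 depthz 19.2
tablet px [275. 361.] 119 rect [499.6 155.7] [27.5 28.6] 4.0 depthz 19.0
tablet px [302. 377.] 123 rect [464.6 113.3] [28.7 28.4] 82.0 depthz 19.1
tablet px [281. 384.] 125 rect [459.9 151.9] [28.3 28.9] 3.9 depthz 19.1
panhandle px [301. 429.] 323 rect [383.4 121.8] [93.4 24.3] 5.2 depthz 53.6
rodhandle px [533. 363.] 203 rect [ 418.1 -277.6] [19.7 75.8] 83.4 depthz 52.5
collar px [530. 324.] 39 rect [ 483.9 -290.7] [23.7 10.4] 80.0 depthz 54.5
tray px [519. 297.] 2894 rect [ 533.  -283.8] [181.5 131.2] 82.1 depthz 4.9
pan 1292 [440. 149.] [154.4 267.5] 79.5 z [ 6.5 19.9 55.7]
panhandle 314 [398.1 135.1] [125.4  42.2] 25.8 z [33.  53.7 57.4]
rodhandle 231 [ 420.2 -282.3] [17.3 81.7] 82.8 z [44.4 52.9 55.8]
tankdeck 3328 [733.  -51.8] [298.9 167.8] 83.2 z [142.2 150.8 153.9]
tankrim 943 [751.6   8. ] [168.  147.2] 84.1 z [153.4 158.  161.6]
neck 108 [ 639.1 -102.6] [59.8 67.8] 79.5 z [152.4 156.  167.8]
pump 413 [ 761.6 -120.7] [52.3 52.3] 80.1 z [184.9 191.1 202.8]
tank 8240 [711.9 -53.2] [302.1 212.8] 84.8 z [ 53.2 130.1 153. ]
tray 597 [ 532.5 -287.3] [192.1 180.8] 82.7 z [48.9 54.1 57.8]
```

```bash
cat >> h.py <<'E'
def plan(pos,Rt,vmm=25,adeg=8,s=None):
    """print rows: pure turn, then pure shift in the new tool axes"""
    s=s or status.state(); R0=R.from_euler('xyz',s['orientation'],degrees=True); p0=np.array(s['tcp_pos'])
    rv=(R0.inv()*Rt).as_rotvec(); n=max(1,int(np.ceil(np.degrees(np.linalg.norm(rv))/adeg)))
    t=Rt.inv().apply(np.array(pos)-p0)*1000; m=max(1,int(np.ceil(np.linalg.norm(t)/vmm)))
    print(f'turn {n} x',np.round(rv/n,4),f'| shift {m} x',np.round(t/m,2),'total',np.round(t,1),'clock',round(s['clock'],2))
def tool(yaw,tilt):
    """x-heading yaw deg of the held thing, tilt = tool axis forward from straight down; tool y = left"""
    z=np.array([np.sin(np.radians(tilt)),0,-np.cos(np.radians(tilt))]); y=np.array([0,1.,0]); 
    return R.from_euler('z',yaw,degrees=True)*R.from_matrix(np.stack([np.cross(y,z),y,z],1))
E
python3 - <<'E'
from h import *
z=np.load('scene.npz',allow_pickle=True); p,d,c=z['p'],z['d'],z['c'].item(); Ws=cloud(d,c)
zt=np.load('top.npz',allow_pickle=True); dt,ct=zt['d'],zt['c'].item(); Wt=cloud(dt,ct)
# tank planes from scene: front face / side face by local normals
def normals(W):
    gu=cv2.GaussianBlur(np.gradient(W,axis=1),(5,5),0); gv=cv2.GaussianBlur(np.gradient(W,axis=0),(5,5),0)
    n=np.cross(gu,gv); return n/np.maximum(np.linalg.norm(n,axis=2,keepdims=True),1e-9)
N=normals(Ws)
reg=np.zeros(d.shape,bool); reg[150:240,220:342]=1
reg&=(Ws[...,2]>.015)&(Ws[...,2]<.145)&(Ws[...,0]>.55)&(Ws[...,0]<.9)&(d>0)
flip=np.sign((N*(Ws-np.array(c['position']))).sum(2)); N=-N*flip[...,None]
for nm,m in(('front',reg&(N[...,0]<-.93)),('side',reg&(N[...,1]<-.9)),('chamf',reg&(N[...,0]<-.6)&(N[...,2]>.6))):
    P=Ws[m]
    if len(P)<20: print(nm,len(P)); continue
    for _ in range(3):
        cen=P.mean(0); n=np.linalg.svd(P-cen,full_matrices=False)[2][2]; P=P[np.abs((P-cen)@n)<.004]
    print(nm,len(P),np.round(cen,4),np.round(n,4))
# heights on the way
m=dt>0
for x0 in np.arange(0,.5,.1):
    print(x0,[round(float(np.percentile(Wt[m&(Wt[...,0]>x0)&(Wt[...,0]<x0+.1)&(Wt[...,1]>y)&(Wt[...,1]<y+.1)][:,2],99)),2) if (m&(Wt[...,0]>x0)&(Wt[...,0]<x0+.1)&(Wt[...,1]>y)&(Wt[...,1]<y+.1)).any() else None for y in np.arange(-.4,.7,.1)])
# rod: line from tray-wall height parts in top, neck circle
np.set_printoptions(precision=1,suppress=True)
P=Wt[190:262,340:372]; mm=(P[...,2]>.036)&(P[...,2]<.056); 
Q=P[mm]*1000; ax=np.array([np.cos(np.radians(-7)),np.sin(np.radians(-7))]); 
a=Q[:,:2]@ax; b=Q[:,:2]@np.array([-ax[1],ax[0]])
for lo in range(410,620,15):
    k=(a>lo)&(a<lo+15); print(lo,k.sum(),np.percentile(b[k],[5,50,95]) if k.sum()>3 else '',np.median(Q[k,2]) if k.any() else '')
plan([.29,.113,.20],tool(5.3,45))
E
```

```text
front 248 [ 0.6416 -0.0226  0.0664] [-0.438   0.0428  0.898 ]
side 124 [ 0.7146 -0.1189  0.0887] [ 0.143   0.2003 -0.9692]
chamf 648 [ 0.645  -0.0393  0.1179] [ 0.6603 -0.0654 -0.7482]
0.0 [-0.84, -0.84, 0.0, None, None, -0.74, -0.84, -0.84, -0.84, -0.84, -0.84]
0.1 [-0.84, -0.84, 0.01, 0.0, 0.0, 0.0, -0.85, -0.84, -0.84, -0.84, -0.84]
0.2 [0.01, 0.01, 0.04, 0.05, 0.01, 0.01, 0.02, 0.22, 0.23, 0.22, 0.01]
0.30000000000000004 [0.01, 0.05, 0.05, 0.06, 0.03, 0.06, 0.02, 0.22, 0.27, 0.23, None]
0.4 [0.06, 0.06, 0.05, 0.03, 0.03, 0.06, 0.02, 0.22, 0.26, 0.22, 0.0]
410 43 [-234.5 -226.4 -221.1] 52.024410759424434
425 42 [-234.9 -227.6 -221. ] 52.928493302289326
440 41 [-234.7 -226.7 -221.1] 53.278645127986415
455 42 [-235.6 -226.8 -221.1] 52.8018597179496
470 37 [-235.  -226.5 -221.1] 53.408547354431235
485 35 [-247.5 -229.1 -215.6] 52.65586528244326
500 47 [-259.9 -228.6 -196.4] 53.2396552366311
515 21 [-238.8 -228.1 -217.7] 50.21498375767952
530 20 [-233.  -229.4 -225.4] 47.474679344414014
545 17 [-231.6 -228.8 -226.3] 47.7676781614863
560 16 [-232.6 -228.5 -226.2] 48.67294678714057
575 12 [-231.4 -228.2 -226. ] 49.14867575963544
590 0  
605 0  
turn 7 x [-0.  -0.1 -0.1] | shift 17 x [ -0.6 -24.6   1.4] total [ -10.4 -418.9   24.6] clock 0.1
```

Run:
```python
from h import *
np.set_printoptions(precision=4,suppress=True)
c=np.load('top.npz',allow_pickle=True)['c'].item()
for P in([.2266,.5278,.21],[.2266,.5278,.35],[.3,.11,.25]):
    q=Rot(c).T@(np.array(P)-c['position']); print(q[:2]/q[2]*c['fx']*1.5+1.5*np.array([c['cx'],c['cy']]))
p,d,cw=grab('wrist'); save('w0',p); print(cw); print(np.percentile(d,[1,20,50,80,99]))
s=status.state(); plan([.227,.5278,.34],R.from_euler('xyz',s['orientation'],degrees=True)); plan([.29,.113,.20],tool(5.3,45))
```

```text
[ -7.7506 607.3146]
[-95.3044 651.4454]
[296.2826 494.9169]
{'fx': 279.2402280199704, 'fy': 279.2402280199704, 'cx': 252.97977853606199, 'cy': 190.74930114289825, 'position': array([0.1616, 0.5563, 0.3728]), 'rotation': array([163.6282,   0.1344,  66.6939])}
[0.0568 0.1122 0.4043 1.0937 1.2967]
turn 1 x [0. 0. 0.] | shift 6 x [ -0.04  -0.02 -21.63] total [  -0.3   -0.1 -129.8] clock 0.15
turn 7 x [-0.0281 -0.1099 -0.0674] | shift 17 x [ -0.6  -24.64   1.45] total [ -10.2 -418.9   24.7] clock 0.15
```

View pics/w0.png

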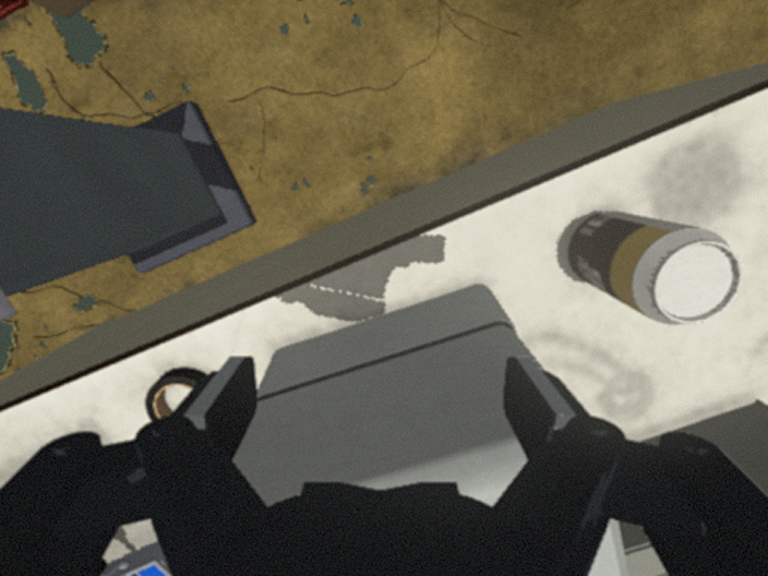

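The wrist camera sits on the tool's +x side. I'll use the half-turned grasp so that it stays above the tool. First I raise and turn.

Emit:
arm_command --pt "0 0 -25 0 0 0 85" --pt "0 0 -25 0 0 0.1454 85" --pt "0 0 -25 0 0 0.1454 85" --pt "0 0 -25 0 0 0.1454 85" --pt "0 0 -25 0 0 0.1454 85" --pt "0 0 -15 0 0 0.1454 85" --pt "0 0 0 0 0 0.1454 85" --pt "0 0 0 0 0 0.1454 85" --pt "0 0 0 0 0 0.1454 85" --pt "0 0 0 0 0 0.1454 85" --grip_force 100

```text
clock: 1.15
tcp_pos: [0.2269, 0.5281, 0.3505]
orientation: [-180.0, 0.0, 81.4]
force: [0.3, -0.0, 0.5]
gripper_width: 0.0849
grip_force: 0.0
```

Emit:
arm_command --pt "0 0 0 0 0 0.1454 85" --pt "0 0 0 0 0 0.1454 85" --pt "0 0 0 0 0 0.1454 85" --pt "0 0 0 0 0 0.1454 85" --pt "0 0 0 0 0 0.1454 85" --pt "0 0 0 0 0 0.1454 85" --pt "0 0 0 0 0 0.1454 85" --pt "0 0 0 0 0 0.1454 85" --pt "0 0 0 0 0 0.1454 85"

```text
clock: 2.05
tcp_pos: [0.2269, 0.5281, 0.3506]
orientation: [180.0, 0.0, 6.4]
force: [1.0, -0.1, -0.3]
gripper_width: 0.0849
grip_force: 0.0
```

```bash
cat >> h.py <<'E'
def tool(yaw,tilt):
    """yaw of the held thing, tilt = tool axis forward from straight down; tool y = right, camera above"""
    t=np.radians(tilt); z=np.array([np.sin(t),0,-np.cos(t)]); y=np.array([0,-1.,0])
    return R.from_euler('z',yaw,degrees=True)*R.from_matrix(np.stack([np.cross(y,z),y,z],1))
E
python3 - <<'E'
from h import *
s=status.state(); print(s['tcp_pos'],s['orientation'],s['joint_positions'])
Rn=R.from_euler('xyz',s['orientation'],degrees=True)
plan([.30,.114,.34],Rn,45); plan(s['tcp_pos'],tool(5.3,45))
E
```

```text
[0.22689632 0.5281385  0.35055022] [1.79964362e+02 3.05756031e-02 6.44878935e+00] [ 5.47117623e+01  6.12751882e+00  7.91990054e+01 -9.12120280e-04
  9.47204238e+01  1.38262889e+02]
turn 1 x [0. 0. 0.] | shift 10 x [ 2.61 41.97  1.08] total [ 26.1 419.7  10.8] clock 2.05
turn 6 x [-0.0012  0.131   0.0032] | shift 1 x [0. 0. 0.] total [0. 0. 0.] clock 2.05
```

Emit:
arm_command --pt "2.6 42 1 0 0 0 85" --pt "2.6 42 1 0 0 0 85" --pt "2.6 42 1 0 0 0 85" --pt "2.6 42 1 0 0 0 85" --pt "2.6 42 1 0 0 0 85" --pt "2.6 42 1 0 0 0 85" --pt "2.6 42 1 0 0 0 85" --pt "2.6 42 1 0 0 0 85" --pt "2.6 42 1 0 0 0 85" --pt "2.6 42 1 0 0 0 85"

```text
clock: 3.05
tcp_pos: [0.3022, 0.1129, 0.3408]
orientation: [180.0, -0.0, 6.8]
force: [0.9, 0.4, 0.2]
gripper_width: 0.0852
grip_force: 0.0
```

Emit:
arm_command --pt "0 0 0 0 0.131 0.0032 85" --pt "0 0 0 0 0.131 0.0032 85" --pt "0 0 0 0 0.131 0.0032 85" --pt "0 0 0 0 0.131 0.0032 85" --pt "0 0 0 0 0.131 0.0032 85" --pt "0 0 0 0 0.131 0.0032 85" --pt "0 0 0 0 0 0 85"

```text
clock: 3.75
tcp_pos: [0.3816, 0.177, 0.3547]
orientation: [177.8, -41.0, 6.2]
force: [-0.1, -0.4, -0.9]
gripper_width: 0.0853
grip_force: 0.0
```

Run:
```python
from h import *
s=status.state(); print(s['tcp_pos'],s['orientation'],s['joint_positions'])
p,d,c=grab('wrist'); save('w1',p); np.savez('w1.npz',p=p,d=d,c=c); print(c)
```

```text
[0.38155613 0.17697268 0.35472571] [177.78536081 -41.045061     6.22373749] [ 14.25248485 -54.0542513  130.4467789   -8.35957564  63.32423427
  99.87286969]
{'fx': 279.2402280199704, 'fy': 279.2402280199704, 'cx': 252.97977853606199, 'cy': 190.74930114289825, 'position': array([0.32872846, 0.1774607 , 0.52425073]), 'rotation': array([-155.2574079 ,   -1.72569215,  -85.28708046])}
```

View pics/w1.png

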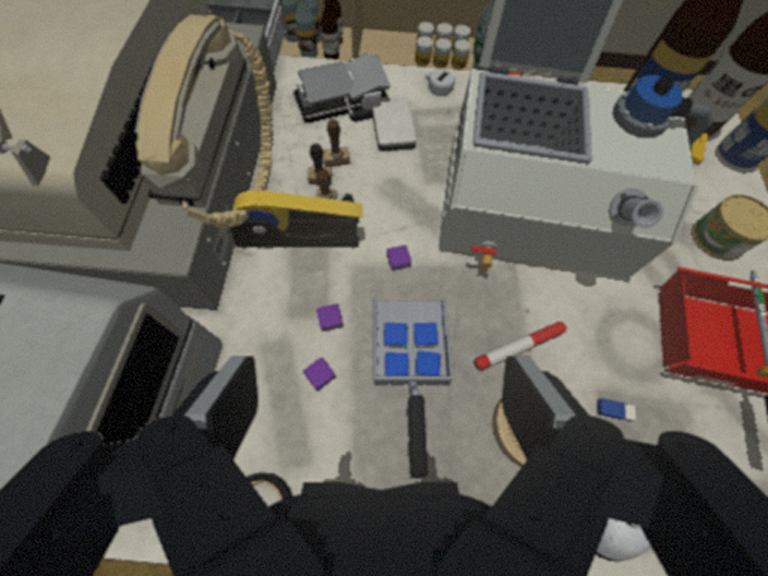

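The view shows the pan at (412,340) with four blue tablets, its handle at (417,430), and the purple look-alikes outside it. Joint 2 hit its range limit during the tilt, because the pose was too close to the base. I'll fit simple kinematics to choose tilts that are in reach.

```bash
cat > kin.py <<'E'
import numpy as np, json, os
from scipy.optimize import least_squares
from scipy.spatial.transform import Rotation as R
LO=np.array([-166.64,-54.1,10.49,-73.88,9.74,-171.62]); HI=np.array([166.64,131.32,154.53,253.88,151.15,171.62])
def fk(q,k):
    a,h,L1,e,L2,L3=k; ry=lambda t:R.from_euler('y',t,degrees=True); rz=lambda t:R.from_euler('z',t,degrees=True)
    r=rz(q[0]); p=r.apply([a,0,h]); r=r*ry(q[1]); p=p+r.apply([0,0,L1]); r=r*ry(q[2]); p=p+r.apply([e,0,L2]); r=r*rz(q[3])*ry(q[4]); p=p+r.apply([0,0,L3]); return p,r*rz(q[5])
E
python3 - <<'E'
from h import *; from kin import *
s=status.state()
D=[([54.7117,9.115,91.571,0.00125,79.423,-12.0378],[.22662356,.52777333,.21000443]),([54.71176,6.12752,79.199,-.0009,94.72042,138.2629],[.22689632,.5281385,.35055022]),(s['joint_positions'],s['tcp_pos'])]
f=lambda k:np.concatenate([1000*(fk(q,k)[0]-p) for q,p in D]+[0.01*(k-[0,.3,.4,0,.4,.25])*1000])
r=least_squares(f,[0,.3,.4,0,.4,.25]); print(np.round(r.x,4),np.round(r.fun[:9],1)); print((R.from_euler('xyz',s['orientation'],degrees=True).inv()*fk(s['joint_positions'],r.x)[1]).as_euler('zyx',degrees=True))
E
```

```text
[ 0.147  -0.0662 -0.2454 -0.0399  0.4514 -0.5689] [ 97.  -70.5   5.9 101.2 -64.5 -15.3  -3.1  -5.6   9.4]
[-9.00000000e+01  0.00000000e+00 -1.90833281e-14]
```

```bash
sed -i 's/a,h,L1,e,L2,L3=k/a,h,L1,e,L2,L3,b,e2=k/; s/r.apply(\[a,0,h\])/r.apply([a,b,h])/; s/p=p+r.apply(\[0,0,L3\])/p=p+r.apply([e2,0,L3])/' kin.py
python3 - <<'E'
from h import *; from kin import *
s=status.state()
D=[([54.7117,9.115,91.571,0.00125,79.423,-12.0378],[.22662356,.52777333,.21000443]),([54.71176,6.12752,79.199,-.0009,94.72042,138.2629],[.22689632,.5281385,.35055022]),(s['joint_positions'],s['tcp_pos'])]
k0=np.array([0,.3,.4,0,.4,.25,.1,0])
f=lambda k:np.concatenate([1000*(fk(q,k)[0]-p) for q,p in D]+[0.02*(k-k0)*1000*np.array([1,1,1,1,1,1,1,5])])
r=least_squares(f,k0); print(np.round(r.x,4),np.round(r.fun[:9],1))
E
```

```text
[ 1.100e-03  2.967e-01  3.838e-01  4.690e-02  5.180e-01  3.233e-01
  1.198e-01 -2.000e-04] [ 0.1 -0.   0.2  0.  -0.1 -0.1 -0.   0.2 -0. ]
```

```bash
cat >> kin.py <<'E'
K=np.array([.0011,.2967,.3838,.0469,.5180,.3233,.1198,-.0002])
def ik(pos,Rt,q0):
    Rt=Rt*R.from_euler('z',90,degrees=True)
    def f(q):
        p,r=fk(q,K); return np.concatenate([1000*(p-pos),200*(Rt.inv()*r).as_rotvec()])
    s=least_squares(f,np.clip(q0,LO+1,HI-1),bounds=(LO,HI)); return s.x,np.linalg.norm(s.fun)
E
python3 - <<'E'
from h import *; from kin import *
s=status.state(); q0=s['joint_positions']
# sign check of the tool-z offset
for sg in(90,-90):
    print(sg,(R.from_euler('xyz',s['orientation'],degrees=True)*R.from_euler('z',sg,degrees=True)).inv().__mul__(fk(q0,K)[1]).magnitude())
c=tool(0,0)
def show(n,pos,Rt,g=[10,0,100,0,80,90]):
    q,e=ik(np.array(pos),Rt,np.array(g,float)); print(n,np.round(q),'err',round(e,2),'margin',round(np.min(np.minimum(q-LO,HI-q)),1))
for t in(0,15,30,45): show(f'pan tilt{t}',[.388,.122,.044],tool(5.3,t))
for t in(0,15,30,45): show(f'pan hi tilt{t}',[.388,.122,.2],tool(5.3,t))
for t in(0,-10,-20,-30,-40,-55): show(f'pour {t}',[.66,.01,.325],tool(-6,t))
for t in(0,15,30,45): show(f'rod {t}',[.416,-.276,.044],tool(-7.4,t),[-40,0,100,0,80,60])
for t in(0,15,30,45): show(f'hold {t}',[.40,-.2,.30],tool(-7.4,t),[-40,0,100,0,80,60])
for t in(0,-15,-30,-45): show(f'seat {t}',[.58,-.10,.207],tool(-6,t),[-20,0,100,0,80,70]); show(f'mouth {t}',[.49,-.09,.302],tool(-6,t),[-20,0,100,0,80,70])
E
```

```text
90 3.141592653589793
-90 4.552252871008667e-16
pan tilt0 [  0.  -4. 126.   0.  58. -95.] err 0.0 margin 28.5
pan tilt15 [ -1. -18. 139.   2.  44. -98.] err 0.0 margin 15.6
pan tilt30 [  -3.  -33.  152.    8.   31. -104.] err 0.0 margin 2.2
pan tilt45 [  6. -29. 155. -18.  16. -72.] err 31.24 margin 0.0
pan hi tilt0 [  0. -17. 118.  -0.  80. -95.] err 0.0 margin 36.9
pan hi tilt15 [ -1. -33. 129.   2.  68. -97.] err 0.0 margin 21.3
pan hi tilt30 [  -3.  -51.  142.    5.   59. -100.] err 0.0 margin 3.3
pan hi tilt45 [  5. -54. 148.  -6.  46. -85.] err 28.9 margin 0.0
pour 0 [-10.  19.  67.   0.  94. -94.] err 0.0 margin 56.0
pour -10 [ -9.  29.  55.  -1. 106. -93.] err 0.0 margin 44.5
pour -20 [ -9.  39.  42.  -1. 119. -93.] err 0.0 margin 32.0
pour -30 [ -9.  50.  28.  -2. 132. -94.] err 0.0 margin 17.4
pour -40 [ -9.  63.  10.  -3. 146. -95.] err 3.63 margin 0.0
pour -55 [ -9.  66.  10.  -3. 151. -95.] err 36.85 margin 0.0
rod 0 [-67.  -1. 131.  36.  46. 172.] err 109.36 margin 0.0
rod 15 [-68.  -3. 134.  42.  43. 172.] err 64.48 margin 0.0
rod 30 [-69.  -6. 137.  48.  42. 172.] err 
[... 155 characters left out ...]
 130.  37.  87. 172.] err 125.07 margin 0.0
hold 30 [-84. -43. 136.  46.  87. 172.] err 92.55 margin 0.0
hold 45 [-88. -48. 142.  54.  88. 172.] err 62.3 margin 0.0
seat 0 [ -22.   11.   90.    0.   79. -106.] err 0.0 margin 65.0
mouth 0 [ -24.   -5.   96.   -0.   89. -108.] err 0.0 margin 48.9
seat -15 [ -20.   24.   75.   -4.   96. -103.] err 0.0 margin 55.6
mouth -15 [ -22.    8.   84.   -4.  103. -106.] err 0.0 margin 48.5
seat -30 [ -18.   37.   60.   -7.  112. -103.] err 0.0 margin 39.5
mouth -30 [ -20.   20.   73.   -8.  116. -105.] err 0.0 margin 35.2
seat -45 [ -17.   51.   46.  -10.  128. -104.] err 0.0 margin 23.5
mouth -45 [ -19.   32.   63.  -11.  129. -106.] err 0.0 margin 22.4
```

```bash
sed -i "s/Rt=Rt\*R.from_euler('z',90/Rt=Rt*R.from_euler('z',-90/" kin.py
cat >> kin.py <<'E'
def show(n,pos,Rt,g):
    q,e=ik(np.array(pos),Rt,np.array(g,float)); print(n,np.round(q),'err',round(e,2),'margin',round(np.min(np.minimum(q-LO,HI-q)),1))
E
python3 - <<'E'
from h import *; from kin import *
s=status.state(); q0=s['joint_positions']
for z in(.044,.12,.2): show('pan25',[.388,.122,z],tool(5.3,25),q0)
for t in(25,0,-25,-28,-30): show(f'pour {t}',[.66,.01,.36],tool(-6,t),[-9,40,45,0,119,90])
for t in(45,35,25): show(f'rod {t}',[.416,-.276,.044],tool(-7.4,t),[-40,0,100,0,80,60]);show(f'rodhi {t}',[.416,-.276,.15],tool(-7.4,t),[-40,0,100,0,80,60])
for t in(45,35,25): show(f'hold {t}',[.48,-.2,.30],tool(-7.4,t),[-40,0,100,0,80,60])
for t in(0,-10,-20): show(f'seat {t}',[.58,-.10,.207],tool(-6,t),[-20,0,100,0,80,70])
plan([.388,.122,.15],tool(5.3,25)); plan([.388,.122,.044],tool(5.3,25))
p,d,c=(np.load('w1.npz',allow_pickle=True)[k] for k in 'pdc'); c=c.item(); W=cloud(d,c)*1000
# handle of pan from wrist depth
m=np.zeros(d.shape,bool); m[255:320,265:290]=1; m&=(p.max(2)<70)&(W[...,2]>25)&(W[...,2]<70)
Q=W[m]; print('handle',m.sum(),cv2.minAreaRect(Q[:,:2].astype(np.float32)),np.percentile(Q[:,2],[5,50,95]))
# basket rim & chamfer/neck
m=np.zeros(d.shape,bool); m[45:112,305:400]=1; m&=(abs(W[...,2]-158)<5)&(W[...,0]<830); Q=W[m]; print('rim',m.sum(),cv2.minAreaRect(Q[:,:2].astype(np.float32)))
E
```

```text
pan25 [ -2. -28. 148.   6.  35.  78.] err 0.0 margin 6.7
pan25 [ -2. -39. 144.   4.  50.  80.] err 0.0 margin 10.2
pan25 [ -2. -44. 138.   4.  62.  81.] err 0.0 margin 9.7
pour 25 [-11.  -1.  89.   2.  67.  85.] err 0.0 margin 52.6
pour 0 [-10.  20.  63.   0.  98.  86.] err 0.0 margin 52.1
pour -25 [ -9.  45.  30.  -2. 130.  86.] err 0.0 margin 19.5
pour -28 [ -9.  49.  25.  -2. 134.  86.] err 0.0 margin 14.5
pour -30 [ -9.  52.  21.  -2. 137.  86.] err 0.0 margin 10.8
rod 45 [-75.  -6. 142.  66.  46. -27.] err 0.0 margin 12.5
rodhi 45 [-75. -25. 140.  51.  57.  -4.] err 0.0 margin 14.1
rod 35 [-68.  -7. 137.  48.  42.  -5.] err 0.0 margin 17.5
rodhi 35 [-68. -22. 134.  37.  55.  11.] err 0.0 margin 20.6
rod 25 [-61.  -5. 131.  30.  43.  16.] err 0.0 margin 23.9
rodhi 25 [-61. -17. 127.  24.  57.  26.] err 0.0 margin 27.9
hold 45 [-57. -38. 131.  38.  61.  29.] err 0.0 margin 16.2
hold 35 [-51. -30. 122.  26.  64.  40.] err 0.0 margin 23.6
hold 25 [-46. -23. 114.  16.  69.  48.] err 0.0 margin 31.5
seat 0 [-22.  11.  90.  -0.  79.  74.] err 0.0 margin 65.0
seat -10 [-20.  20.  80.  -2.  90.  76.] err 0.0 margin 61.1
seat -20 [-19.  28.  70.  -5. 101.  77.] err 0.0 margin 50.2
turn 3 x [ 0.0103 -0.093   0.0024] | shift 9 x [-9.52  6.02 20.77] total [-85.7  54.2 186.9] clock 3.8
turn 3 x [ 0.0103 -0.093   0.0024] | shift 13 x [-10.04   4.17  21.77] total [-130.5   54.2  283. ] clock 3.8
handle 597 ((376.0343933105469, 127.04977416992188), (82.01353454589844, 17.991418838500977), 5.124189853668213) [49.64848794 53.35960897 55.12842298]
rim 1373 ((755.5750122070312, 13.94216537475586), (139.3732452392578, 142.048095703125), 85.22903442382812)
```

Run:
```python
from h import *
for f,b in(('top',(160,215,270,220)),('scene',(160,220,245,240)),('w1',(250,205,300,260))):
    z=np.load(f+'.npz',allow_pickle=True); p,d,c=z['p'],z['d'],z['c'].item(); hsv=cv2.cvtColor(p,cv2.COLOR_RGB2HSV); W=cloud(d,c)
    m=((hsv[...,1]>110)&(hsv[...,0]>100)&(hsv[...,0]<122)).astype(np.uint8); n,l,s,ce=cv2.connectedComponentsWithStats(m)
    for i in range(1,n):
        P=np.median(W[l==i],0)*1000
        if s[i,4]>40 and 430<P[0]<530 and 80<P[1]<180: print(f,ce[i].round(1),s[i,4],'plane',(plane(c,*ce[i],.018)*1000).round(1),'depth',P.round(1))
    # rim
    m=(abs(W[...,2]-.158)<.004)&(W[...,0]>.66)&(W[...,0]<.825)&(W[...,1]>-.08)&(W[...,1]<.1); Q=W[m]*1000; r=cv2.minAreaRect(Q[:,:2].astype(np.float32)); print(f,'rim',m.sum(),np.round(r[0],1),np.round(r[1],1),round(r[2],1))
    m=(p.max(2)<70)&(W[...,2]>.045)&(W[...,2]<.062)&(W[...,0]>.32)&(W[...,0]<.44)&(W[...,1]>.08)&(W[...,1]<.16); Q=W[m]*1000; r=cv2.minAreaRect(Q[:,:2].astype(np.float32)); print(f,'handle',m.sum(),np.round(r[0],1),np.round(r[1],1),round(r[2],1))
```

```text
top [197.9 237.1] 119 plane [503.  117.4  18. ] depth [502.7 117.6  19.2]
top [183.5 241. ] 119 plane [499.5 155.8  18. ] depth [499.7 155.7  19. ]
top [201.6 251.2] 123 plane [465.1 113.   18. ] depth [464.9 112.6  19.1]
top [187.1 255.8] 125 plane [460. 152.  18.] depth [459.7 151.9  19.1]
top rim 776 [750.1   2.7] [169.5 148.5] 87.9
top handle 242 [377.4 125.3] [82.2 17.2] 4.6
scene [172.7 228.7] 108 plane [488.4 150.9  18. ] depth [492.  154.6  15.2]
scene [184.6 231.4] 87 plane [492.4 114.9  18. ] depth [496.5 117.8  15.7]
scene rim 287 [756.6  11.6] [139.7 147.2] 84.9
scene handle 124 [375.1 121.2] [79.9 13.5] 7.5
w1 [263.1 222.4] 210 plane [498.5 156.9  18. ] depth [498.2 157.   17.9]
w1 [283.6 222.3] 212 plane [502.2 117.8  18. ] depth [501.9 117.3  18.1]
w1 [263.9 242.4] 213 plane [460.1 152.7  18. ] depth [460.1 152.7  18.1]
w1 [284.8 241.9] 229 plane [464.4 114.3  18. ] depth [464.4 114.3  18. ]
w1 rim 1278 [755.6  14.3] [138.4 142.9] 84.5
w1 handle 594 [376. 127.] [82.  17.9] 5.1
```

Run:
```python
from h import *
plan([.381,.1267,.044],tool(5.2,25))
```

```text
turn 3 x [ 0.01   -0.093   0.0029] | shift 13 x [-10.49   3.76  21.56] total [-136.4   48.9  280.3] clock 3.8
```

Emit:
arm_command --pt "0 0 0 0.01 -0.093 0.003 70" --pt "0 0 0 0.01 -0.093 0.003 70" --pt "0 0 0 0.01 -0.093 0.003 70" --pt "-10.5 6 21.5 0 0 0 70" --pt "-10.5 6 21.5 0 0 0 70" --pt "-10.5 6 21.5 0 0 0 70" --pt "-10.5 6 21.5 0 0 0 70" --pt "-10.5 6 21.5 0 0 0 70" --pt "-10.5 6 21.5 0 0 0 70" --pt "-10.5 6 21.5 0 0 0 70"

```text
clock: 4.8
tcp_pos: [0.3846, 0.1315, 0.1898]
orientation: [-179.9, -25.2, 4.8]
force: [-0.5, 0.4, 0.2]
gripper_width: 0.0703
grip_force: 0.0
```

Run:
```python
from h import *
plan([.381,.1267,.044],tool(5.2,25))
```

```text
turn 1 x [ 0.0012 -0.0031 -0.0063] | shift 6 x [-10.88   0.74  21.74] total [-65.3   4.5 130.4] clock 4.8
```

Emit:
arm_command --pt "-11 0.8 22 0 -0.003 -0.006 70" --pt "-11 0.8 22 0 0 0 70" --pt "-11 0.8 22 0 0 0 70" --pt "-11 0.8 22 0 0 0 70" --pt "-11 0.8 22 0 0 0 70" --pt "-10 0.5 20 0 0 0 70" --pt "0 0 0 0 0 0 70"

```text
clock: 5.5
tcp_pos: [0.3785, 0.1268, 0.0417]
orientation: [180.0, -24.6, 5.1]
force: [-0.8, -0.1, -0.1]
gripper_width: 0.07
grip_force: 0.0
```

Run:
```python
from h import *
plan([.381,.1267,.044],tool(5.2,25))
p,d,c=grab('wrist'); save('w2',p)
```

```text
turn 1 x [ 0.0008  0.0074 -0.0011] | shift 1 x [ 3.22  0.31 -1.06] total [ 3.2  0.3 -1.1] clock 5.5
```

View pics/w2.png

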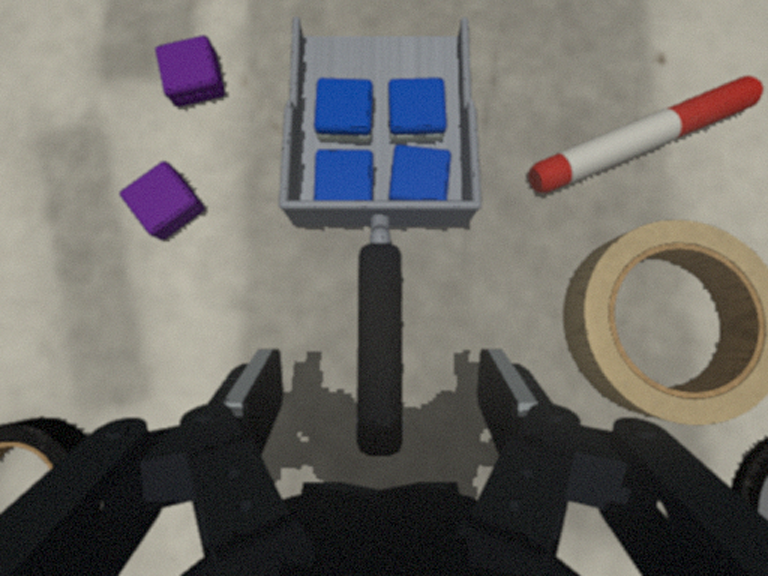

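The crop shows the pan's handle centred between the pads at (380,350), with the four blue tablets in the pan and the purple ones outside it. I'll close and lift.

Emit:
arm_command --pt "3 0 -1 0 0.007 0 0" --pt "0 0 0 0 0 0 0" --pt "0 0 0 0 0 0 0" --pt "0 0 0 0 0 0 0" --pt "0 0 0 0 0 0 0" --pt "0 0 0 0 0 0 0" --pt "0 0 0 0 0 0 0" --pt "0 0 0 0 0 0 0" --grip_force 100

```text
clock: 6.35
tcp_pos: [0.3832, 0.1282, 0.0468]
orientation: [179.9, -25.4, 5.3]
force: [0.2, -0.2, 0.5]
gripper_width: -0.0001
grip_force: 0.0
```

Run:
```python
from h import *
s=status.state(); print(s)
p=np.array(s['tcp_pos'])
plan(p+[0,0,.25],tool(5.2,25))
plan(p+[.1,0,.29],tool(5.2,25))
```

```text
{'clock': 6.35, 'joint_positions': array([ -0.98322071, -29.359566  , 148.34585536,   4.46632012,
        35.77303506,  80.69133697]), 'qvel': array([-0.03250645,  0.13672838, -0.03678551,  0.10823416,  0.00014831,
        0.00563046]), 'tau': array([ 5.42752459e-03, -1.03017300e+01, -3.02589655e+01,  1.62748746e-01,
       -1.73210990e+00, -1.02519325e-04]), 'tcp_pos': array([0.38322846, 0.12816958, 0.04679442]), 'orientation': array([179.91084631, -25.44837455,   5.30562632]), 'force': array([ 0.22271362, -0.21910215,  0.48525828]), 'moment': array([0.0185764 , 0.26325239, 0.01903314]), 'grip_force': 0.0, 'gripper_width': -9.619159179895205e-05}
turn 1 x [ 0.0008 -0.0078  0.0017] | shift 11 x [  9.6   0.  -20.6] total [ 105.7    0.  -226.6] clock 6.35
turn 1 x [ 0.0008 -0.0078  0.0017] | shift 13 x [ 16.37   0.7  -16.98] total [ 212.8    9.1 -220.7] clock 6.35
```

Run:
```python
from h import *
p,d,c=grab('wrist'); save('w3',p); t,dt,ct=grab('scene'); save('s3',t[170:300,100:300],3.9); np.savez('w3.npz',p=p,d=d,c=c)
W=cloud(d,c)
hsv=cv2.cvtColor(p,cv2.COLOR_RGB2HSV); m=((hsv[...,1]>110)&(hsv[...,0]>100)&(hsv[...,0]<122)).astype(np.uint8); n,l,s,ce=cv2.connectedComponentsWithStats(m)
for i in range(1,n):
    if s[i,4]>40: print(ce[i],s[i,4],np.median(W[l==i],0)*1000)
```

```text
[230.92701863  81.5947205 ] 1288 [497.87777402 155.91928348  17.77027712]
[278.56941176  81.3545098 ] 1275 [501.24743606 118.28734595  17.75238686]
[280.02749411 125.38256088] 1273 [464.39308298 114.40635361  17.81817886]
[230.74025974 126.15909091] 1232 [460.46249745 152.22220372  17.82274457]
```

View pics/w3.png

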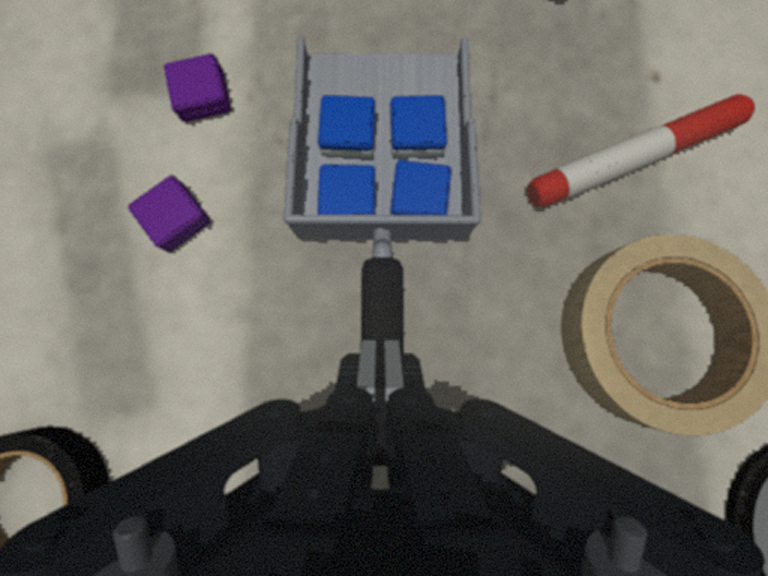

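View s3.

View pics/s3.png

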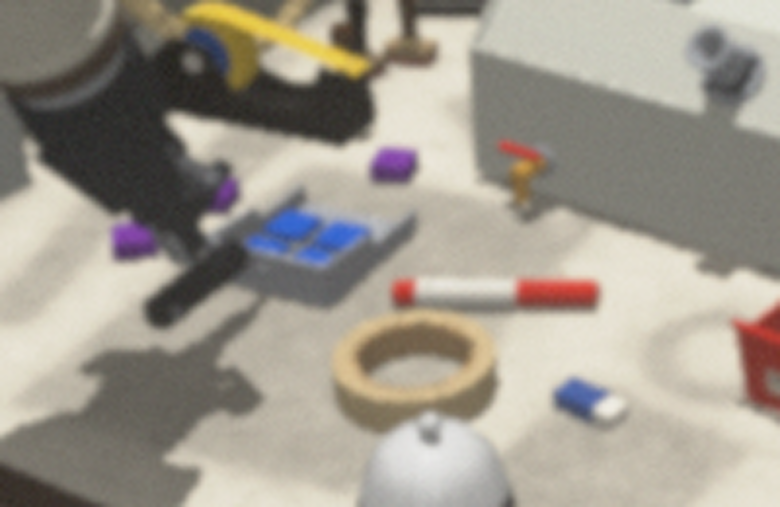

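Run:
```python
from h import *
np.set_printoptions(precision=0,suppress=True,linewidth=150)
z=np.load('w3.npz',allow_pickle=True); d,c=z['d'],z['c'].item(); W=cloud(d,c)*1000
for v in(190,210,222,228,235,242,250,258,266): print(v,[tuple(W[v,u].round().astype(int)) for u in range(238,272,4)])
print(status.state()['gripper_width'])
```

```text
190 [(np.int64(414), np.int64(143), np.int64(-1)), (np.int64(406), np.int64(137), np.int64(52)), (np.int64(406), np.int64(134), np.int64(53)), (np.int64(406), np.int64(132), np.int64(55)), (np.int64(406), np.int64(129), np.int64(55)), (np.int64(406), np.int64(127), np.int64(54)), (np.int64(407), np.int64(124), np.int64(53)), (np.int64(407), np.int64(122), np.int64(52)), (np.int64(416), np.int64(117), np.int64(0))]
210 [(np.int64(398), np.int64(141), np.int64(0)), (np.int64(393), np.int64(136), np.int64(52)), (np.int64(393), np.int64(133), np.int64(54)), (np.int64(394), np.int64(131), np.int64(53)), (np.int64(394), np.int64(128), np.int64(54)), (np.int64(394), np.int64(126), np.int64(54)), (np.int64(394), np.int64(123), np.int64(54)), (np.int64(395), np.int64(121), np.int64(53)), (np.int64(400), np.int64(116), np.int64(-1))]
222 [(np.int64(388), np.int64(140), np.int64(-1)), (np.int64(386), np.int64(135), np.int64(53)), (np.int64(386), np.int64(132), np.int64(54)), (np.int64(386), np.int64(130), np.int64(54)), (np.int64(387), np.int64(128), np.int64(53)), (np.int64(387), np.int64(125)
[... 2009 characters left out ...]
.int64(103)), (np.int64(369), np.int64(126), np.int64(103)), (np.int64(369), np.int64(125), np.int64(104)), (np.int64(369), np.int64(123), np.int64(105)), (np.int64(370), np.int64(121), np.int64(104)), (np.int64(370), np.int64(120), np.int64(106))]
266 [(np.int64(366), np.int64(132), np.int64(110)), (np.int64(366), np.int64(131), np.int64(111)), (np.int64(366), np.int64(129), np.int64(112)), (np.int64(365), np.int64(128), np.int64(102)), (np.int64(366), np.int64(126), np.int64(102)), (np.int64(367), np.int64(125), np.int64(112)), (np.int64(367), np.int64(123), np.int64(112)), (np.int64(367), np.int64(122), np.int64(112)), (np.int64(367), np.int64(120), np.int64(114))]
-0.00016340761017983856
```

The jaws closed fully, and the crop shows the fingertips above the handle, with the pan not moved. The real fingertips seem to be short of where the stated TCP puts them, so I'll measure that offset.

Run:
```python
from h import *
np.set_printoptions(precision=1,suppress=True,linewidth=150)
s=status.state(); Rt=R.from_euler('xyz',s['orientation'],degrees=True); p0=np.array(s['tcp_pos'])*1000
z=np.load('w3.npz',allow_pickle=True); d,c=z['d'],z['c'].item(); W=cloud(d,c)*1000
T=Rt.inv().apply((W-p0).reshape(-1,3)).reshape(W.shape)
for v in range(222,234): print(v,T[v,247],T[v,258],W[v,247])
print('cam in tool',Rt.inv().apply(np.array(c['position'])*1000-p0))
p,d,c=grab('scene'); Ws=cloud(d,c)*1000; Ts=Rt.inv().apply((Ws-p0).reshape(-1,3)).reshape(W.shape)
m=(abs(Ts[...,0])<25)&(abs(Ts[...,1])<30)&(Ts[...,2]>-90)&(Ts[...,2]<40)&(Ws[...,2]>20)
for lo in range(-90,40,10):
    k=m&(Ts[...,2]>lo)&(Ts[...,2]<=lo+10); print(lo,k.sum(),np.median(Ts[k],0) if k.any() else '',np.median(Ws[k],0) if k.any() else '', np.median(p[k],0) if k.any() else '')
```

```text
222 [ 6.  -3.4 -5.2] [ 5.8  3.3 -4.7] [386.1 131.9  54. ]
223 [ 5.2 -3.4 -4.8] [ 5.5  3.3 -5.4] [385.5 131.8  53.3]
224 [ 5.3 -3.4 -6.4] [ 4.4  3.3 -4.5] [384.9 131.7  54.8]
225 [  71.9    0.  -162.5] [ 4.5  3.2 -6.2] [378.3 127.9 224.4]
226 [ 11.5  -3.  -23.9] [ 11.6   2.9 -24. ] [383.1 131.2  73.3]
227 [ 11.3  -3.  -24.7] [ 11.4   2.9 -25. ] [382.6 131.1  73.9]
228 [ 11.9  -3.  -27.2] [ 11.7   2.8 -26.8] [382.  131.   76.4]
229 [ 11.2  -3.  -27.1] [ 11.2   2.8 -26.9] [381.5 131.   76. ]
230 [ 11.7  -2.9 -29.4] [ 11.3   2.8 -28.5] [380.9 130.9  78.4]
231 [ 11.5  -2.9 -30.1] [ 11.6   2.8 -30.4] [380.4 130.8  78.9]
232 [ 11.7  -2.9 -31.8] [ 11.9   2.7 -32.4] [379.9 130.8  80.5]
233 [ 11.3  -2.9 -32.2] [ 11.9   2.7 -33.4] [379.4 130.7  80.7]
cam in tool [  71.9    0.  -162.5]
-90 49 [-12.   15.6 -84.8] [336.8 109.6 119.1] [52. 51. 50.]
-80 49 [-10.8  14.5 -73.5] [343.4 111.2 110.2] [55. 54. 52.]
-70 48 [-11.2   7.4 -66.9] [345.7 117.7 102.4] [59. 56. 57.]
-60 18 [-10.7   4.7 -55. ] [350.6 120.4  92.4] [85.  76.  85.5]
-50 27 [ -6.    8.3 -44. ] [358.7 117.5  84.1] [88. 77. 86.]
-40 32 [ -6.4  10.  -36.1] [362.6 116.3  77. ] [81.  77.5 79. ]
-30 25 [ -7.8   6.9 -27.1] [366.3 119.6  67.5] [96. 95. 94.]
-20 31 [-18.4   3.8 -13.8] [361.4 122.4  51.9] [58. 56. 52.]
-10 56 [-4.9  8.5 -5.1] [376.7 119.4  50.3] [54. 52. 50.]
0 67 [10.7  9.4  3.9] [395.6 119.   46.9] [57. 56. 54.]
10 19 [16.4 10.2 16.7] [404.7 119.6  39.6] [60. 59. 58.]
20 2 [21.6  9.  24. ] [413.8 121.9  34.4] [71.5 70.5 70.5]
30 0
```

Both cameras put the fingertips about 23 mm behind the reported TCP, where the description says 19 mm ahead. The true grasp point is therefore 42 mm short along tool z. I'll correct for that and recheck the reach.

```bash
cat >> h.py <<'E'
OFF=.042
def tcp(G,Rt): return np.array(G)+OFF*Rt.as_matrix()[:,2]
def grasp(s=None):
    s=s or status.state(); Rt=R.from_euler('xyz',s['orientation'],degrees=True); return np.array(s['tcp_pos'])-OFF*Rt.as_matrix()[:,2]
def gplan(G,Rt,*a): plan(tcp(G,Rt),Rt,*a)
E
python3 - <<'E'
from h import *; from kin import *
q0=status.state()['joint_positions']
def sh(n,G,y,t,g): Rt=tool(y,t); show(n+f' {t}',tcp(G,Rt),Rt,g)
for t in(25,20,15):
  for z in(.044,.15): sh('pan',[.381,.1267,z],5.2,t,q0)
for t in(20,15,0,-25,-30,-35): sh('pour',[.66,.01,.325],-5,t,[-9,40,45,0,119,90])
for t in(45,35,25,15): sh('rod',[.416,-.276,.044],-7.4,t,[-40,0,100,0,80,60])
for t in(45,35,25,15): sh('hold',[.48,-.2,.30],-7.4,t,[-40,0,100,0,80,60])
for t in(0,-10,-20,-30): sh('seat',[.58,-.10,.207],-5,t,[-20,0,100,0,80,70])
print(grasp()); gplan([.381,.1267,.12],tool(5.2,20)); gplan([.381,.1267,.044],tool(5.2,20))
E
```

```text
pan 25 [ -1. -17. 146.   6.  26.  79.] err 0.0 margin 8.3
pan 25 [ -1. -34. 143.   4.  47.  82.] err 0.0 margin 11.7
pan 20 [ -0. -14. 143.   4.  31.  82.] err 0.0 margin 12.0
pan 20 [ -0. -30. 139.   2.  51.  83.] err 0.0 margin 15.5
pan 15 [  0. -10. 139.   2.  37.  83.] err 0.0 margin 15.7
pan 15 [  0. -25. 135.   2.  55.  84.] err 0.0 margin 19.3
pour 20 [-10.   6.  89.   2.  65.  84.] err 0.0 margin 55.6
pour 15 [-10.   9.  85.   1.  71.  85.] err 0.0 margin 61.7
pour 0 [-10.  20.  71.   0.  89.  85.] err 0.0 margin 60.2
pour -25 [ -9.  40.  46.  -2. 119.  86.] err 0.0 margin 32.1
pour -30 [ -9.  45.  40.  -2. 125.  85.] err 0.0 margin 26.2
pour -35 [ -9.  49.  35.  -3. 131.  85.] err 0.0 margin 20.2
rod 45 [-70.   4. 138.  74.  41. -33.] err 0.0 margin 16.6
rod 35 [-64.   2. 134.  55.  36. -10.] err 0.0 margin 20.6
rod 25 [-59.   3. 129.  34.  37.  13.] err 0.0 margin 25.9
rod 15 [-54.   7. 122.  16.  42.  32.] err 0.0 margin 32.0
hold 45 [-53. -31. 130.  39.  53.  28.] err 0.0 margin 23.5
hold 35 [-48. -25. 122.  26.  58.  40.] err 0.0 margin 29.1
hold 25 [-44. -19. 115.  16.  64.  49.] err 0.0 margin 35.5
hold 15 [-40. -12. 108.   9.  72.  55.] err 0.0 margin 42.4
seat 0 [-22.  13.  92.  -0.  75.  73.] err 0.0 margin 62.4
seat -10 [-20.  20.  84.  -3.  85.  75.] err 0.0 margin 65.7
seat -20 [-19.  28.  75.  -5.  96.  76.] err 0.0 margin 55.0
seat -30 [-18.  35.  67.  -7. 107.  76.] err 0.0 margin 44.5
[0.36528086 0.12653721 0.08472668]
turn 1 x [ 0.0009 -0.0951  0.0016] | shift 2 x [ 11.4    0.61 -13.8 ] total [ 22.8   1.2 -27.6] clock 6.5
turn 1 x [ 0.0009 -0.0951  0.0016] | shift 2 x [-1.6   0.61 21.91] total [-3.2  1.2 43.8] clock 6.5
```

Emit:
arm_command --pt "0 0 0 0 -0.095 0.0016 70" --pt "0 0 0 0 0 0 70" --pt "0 0 0 0 0 0 70" --pt "0 0 0 0 0 0 70" --pt "0 0 0 0 0 0 70" --pt "-0.8 0.3 11 0 0 0 70" --pt "-0.8 0.3 11 0 0 0 70" --pt "-0.8 0.3 11 0 0 0 70" --pt "-0.8 0.3 11 0 0 0 70" --pt "0 0 0 0 0 0 70"

```text
clock: 7.5
tcp_pos: [0.3939, 0.128, 0.003]
orientation: [180.0, -19.9, 5.2]
force: [0.1, -0.7, 0.2]
gripper_width: 0.0703
grip_force: 0.0
```

Run:
```python
from h import *
s=status.state(); print(grasp(),s['force'],s['gripper_width']); gplan([.381,.1267,.044],tool(5.2,20))
```

```text
[0.37973393 0.1266895  0.04254132] [ 0.06340684 -0.65752749  0.2153756 ] 0.07028051239378001
turn 1 x [ 0.0006  0.0025 -0.0003] | shift 1 x [ 1.79  0.08 -0.94] total [ 1.8  0.1 -0.9] clock 7.5
```

No contact. I'll close.

Emit:
arm_command --pt "2 0 -1 0 0 0 0" --pt "0 0 0 0 0 0 0" --pt "0 0 0 0 0 0 0" --pt "0 0 0 0 0 0 0" --pt "0 0 0 0 0 0 0" --pt "0 0 0 0 0 0 0" --grip_force 100

```text
clock: 8.1
tcp_pos: [0.3973, 0.1282, 0.0067]
orientation: [179.9, -20.1, 5.2]
force: [-5.8, -0.6, 7.3]
gripper_width: 0.0168
grip_force: 97.3
```

Run:
```python
from h import *
g=grasp(); print(g,status.state()['orientation']); gplan(g+[0,0,.25],tool(5.2,20),20)
```

```text
[0.38295388 0.12691965 0.04615082] [179.94220526 -20.0576556    5.21230105]
turn 1 x [ 0.0009 -0.001   0.0002] | shift 13 x [  6.57  -0.   -18.07] total [  85.5   -0.  -234.9] clock 8.1
```

Emit:
arm_command --pt "1 0 -3 0 0 0 0" --pt "2 0 -6 0 0 0 0" --pt "4 0 -12 0 0 0 0" --pt "6 0 -16 0 0 0 0" --pt "6 0 -16 0 0 0 0" --pt "6 0 -16 0 0 0 0" --pt "6 0 -16 0 0 0 0" --pt "6 0 -16 0 0 0 0" --pt "3 0 -9 0 0 0 0" --pt "1 0 -3 0 0 0 0"

```text
clock: 9.1
tcp_pos: [0.3972, 0.1282, 0.1274]
orientation: [179.9, -20.1, 5.2]
force: [0.9, 0.0, -2.3]
gripper_width: 0.0169
grip_force: 97.7
```

Run:
```python
from h import *
s=status.state(); print(s['force'],s['gripper_width'],grasp())
p,d,c=grab('scene'); W=cloud(d,c); hsv=cv2.cvtColor(p,cv2.COLOR_RGB2HSV); m=((hsv[...,1]>110)&(hsv[...,0]>100)&(hsv[...,0]<122)).astype(np.uint8); n,l,st,ce=cv2.connectedComponentsWithStats(m)
for i in range(1,n):
    P=np.median(W[l==i],0)*1000
    if st[i,4]>25 and P[0]<600: print(ce[i].round(),st[i,4],P.round())
g=grasp()
gplan([.54,.08,.37],tool(-5.2,20),25)
```

```text
[ 0.88065239  0.03725096 -2.34976658] 0.016850563018069427 [0.38280437 0.12694617 0.1667906 ]
[174. 187.] 156 [498. 145. 135.]
[248. 271.] 31 [ 431. -114.   10.]
turn 2 x [-0.0306 -0.0007  0.0853] | shift 11 x [ 20.09   3.19 -12.38] total [ 221.    35.  -136.2] clock 9.15
```

Emit:
arm_command --pt "4 0.6 -2.5 -0.01 0 0.028 0" --pt "8 1.2 -5 -0.01 0 0.028 0" --pt "14 2 -8 -0.01 0 0.028 0" --pt "20 3 -12 -0.01 0 0.029 0" --pt "20 3 -12 -0.01 0 0.029 0" --pt "20 3 -12 -0.01 0 0.029 0" --pt "20 3 -12 0 0 0 0" --pt "20 3 -12 0 0 0 0" --pt "20 3 -12 0 0 0 0" --pt "20 3 -12 0 0 0 0"

```text
clock: 10.15
tcp_pos: [0.517, 0.0975, 0.2753]
orientation: [-179.9, -19.8, -5.2]
force: [-0.1, 0.1, -2.5]
gripper_width: 0.0167
grip_force: 97.7
```

Emit:
arm_command --pt "20 3 -12 0 0 0 0" --pt "18 3 -11 0 0 0 0" --pt "10 2 -6 0 0 0 0" --pt "5 1 -3 0 0 0 0" --pt "0 0 0 0 0 0 0"

```text
clock: 10.65
tcp_pos: [0.5551, 0.085, 0.3239]
orientation: [-179.9, -19.9, -5.3]
force: [0.0, 0.4, -2.4]
gripper_width: 0.0164
grip_force: 97.8
```

Run:
```python
from h import *
s=status.state(); print(s['force'],s['orientation'],grasp())
p,d,c=grab('wrist'); W=cloud(d,c)*1000; save('w4',p); np.savez('w4.npz',p=p,d=d,c=c)
m=(abs(W[...,2]-158)<4)&(W[...,0]>660)&(W[...,0]<830)&(W[...,1]>-80)&(W[...,1]<100); r=cv2.minAreaRect(W[m][:,:2].astype(np.float32)); print('rim',m.sum(),r)
hsv=cv2.cvtColor(p,cv2.COLOR_RGB2HSV); m=((hsv[...,1]>110)&(hsv[...,0]>100)&(hsv[...,0]<122)).astype(np.uint8); n,l,st,ce=cv2.connectedComponentsWithStats(m)
for i in range(1,n):
    if st[i,4]>100: print(ce[i].round(),st[i,4],np.median(W[l==i],0).round())
# lip / basket-target geometry
a=np.radians(-5.2); ux=np.array([np.cos(a),np.sin(a),0])
B=np.array([.7555,.0135,.158])
for tip,lx,lz in((25,-.02,.215),(50,-.03,.20),(50,-.03,.16)):
    t=np.radians(tip); dx=.171*np.cos(t)-.0425*np.sin(t); dz=-.171*np.sin(t)-.0425*np.cos(t)
    G=B+ux*(lx-dx); G[2]=lz-dz; print(tip,G.round(4)); gplan(G,tool(-5.2,20-tip),20,5)
```

```text
[ 1.86768507e-03  4.28170547e-01 -2.42800036e+00] [-179.91863127  -19.93237406   -5.25335103] [0.54084048 0.08622211 0.36338529]
rim 865 ((751.1382446289062, -41.5721435546875), (26.85245132446289, 140.624755859375), 83.72303771972656)
[499.  18.] 363 [ 847. -358.   52.]
[408.  29.] 1685 [ 756. -113.  190.]
[222.  61.] 2230 [659.  94. 334.]
[284.  61.] 2222 [656.  56. 334.]
[286. 121.] 2233 [618.  59. 334.]
[223. 123.] 2196 [621.  97. 334.]
[374. 275.] 137 [ 434. -114.   12.]
25 [0.5991 0.0277 0.3258]
turn 5 x [-0.0003 -0.0869 -0.0001] | shift 5 x [ 9.83 10.64  7.06] total [49.2 53.2 35.3] clock 10.7
50 [0.6486 0.0232 0.3583]
turn 10 x [-0.0001 -0.0871 -0.    ] | shift 5 x [13.69 10.64 -7.57] total [ 68.5  53.2 -37.9] clock 10.7
50 [0.6486 0.0232 0.3183]
turn 10 x [-0.0001 -0.0871 -0.    ] | shift 6 x [14.74  8.86 -0.54] total [88.5 53.2 -3.2] clock 10.7
```

View pics/w4.png

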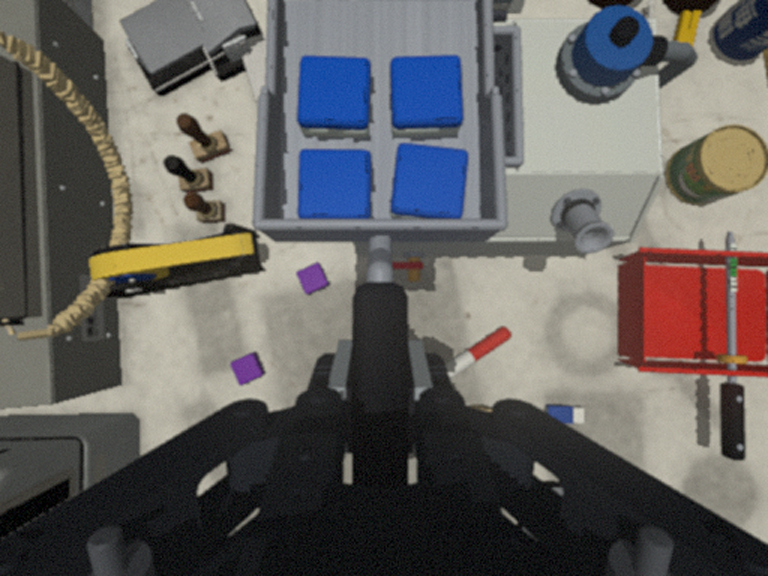

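The view shows the pan held level with all four blue tablets in it, at (335,92), (427,92), (335,184) and (430,180). Next I tip to 25° and go to just over the basket.

Emit:
arm_command --pt "0 0 0 0 -0.0725 0 0" --pt "0 0 0 0 -0.0725 0 0" --pt "0 0 0 0 -0.0725 0 0" --pt "0 0 0 0 -0.0725 0 0" --pt "0 0 0 0 -0.0725 0 0" --pt "0 0 0 0 -0.0725 0 0" --pt "10 10.5 7 0 0 0 0" --pt "10 10.5 7 0 0 0 0" --pt "10 10.5 7 0 0 0 0" --pt "10 10.5 7 0 0 0 0"

```text
clock: 11.7
tcp_pos: [0.5887, 0.0387, 0.2923]
orientation: [-179.9, 4.9, -5.2]
force: [-0.5, -0.1, -2.2]
gripper_width: 0.0167
grip_force: 97.8
```

Emit:
arm_command --pt "6 7 4 0 0 0 0" --pt "3 4 3 0 0 0 0" --pt "0 0 0 0 0 0 0"

```text
clock: 12.0
tcp_pos: [0.5959, 0.0276, 0.285]
orientation: [-179.9, 5.0, -5.2]
force: [-0.4, 0.6, -2.1]
gripper_width: 0.0169
grip_force: 97.9
```

Run:
```python
from h import *
s=status.state(); print(s['force'],s['orientation'],grasp())
for n in('wrist','scene'):
    p,d,c=grab(n); W=cloud(d,c)*1000; np.savez(n+'5.npz',p=p,d=d,c=c)
    hsv=cv2.cvtColor(p,cv2.COLOR_RGB2HSV); m=((hsv[...,1]>110)&(hsv[...,0]>100)&(hsv[...,0]<122)).astype(np.uint8); k,l,st,ce=cv2.connectedComponentsWithStats(m)
    for i in range(1,k):
        if st[i,4]>20: print(n,ce[i].round(),st[i,4],np.median(W[l==i],0).round())
    m=(abs(W[...,2]-158)<5)&(W[...,0]>660)&(W[...,0]<830)&(W[...,1]>-80)&(W[...,1]<100); r=cv2.minAreaRect(W[m][:,:2].astype(np.float32)); print('rim',m.sum(),r)
    if n=='scene': save('s5',p[110:250,190:390],3.9)
gplan([.6486,.0232,.3283],tool(-5.2,-30),20,3)
```

```text
[-0.44901201  0.61827615 -2.06960909] [-179.91988324    4.95610977   -5.24540558] [0.59947477 0.02724649 0.32685845]
wrist [223.  57.] 2234 [697.  37. 250.]
wrist [285.  57.] 2225 [694.  -1. 250.]
wrist [286. 117.] 2258 [660.   1. 266.]
wrist [223. 119.] 2268 [662.  40. 267.]
wrist [342. 227.] 132 [ 433. -112.   11.]
rim 166 ((731.3342895507812, 16.407123565673828), (137.6669158935547, 31.935192108154297), 84.81056213378906)
scene [314. 155.] 189 [ 745. -128.  187.]
scene [248. 271.] 33 [ 430. -114.   11.]
rim 394 ((756.2158203125, 12.589035034179688), (140.75070190429688, 148.98025512695312), 84.91539001464844)
turn 9 x [-0.0002 -0.0487  0.0001] | shift 2 x [ 12.34   0.23 -10.57] total [ 24.7   0.5 -21.1] clock 12.1
```

View pics/s5.png

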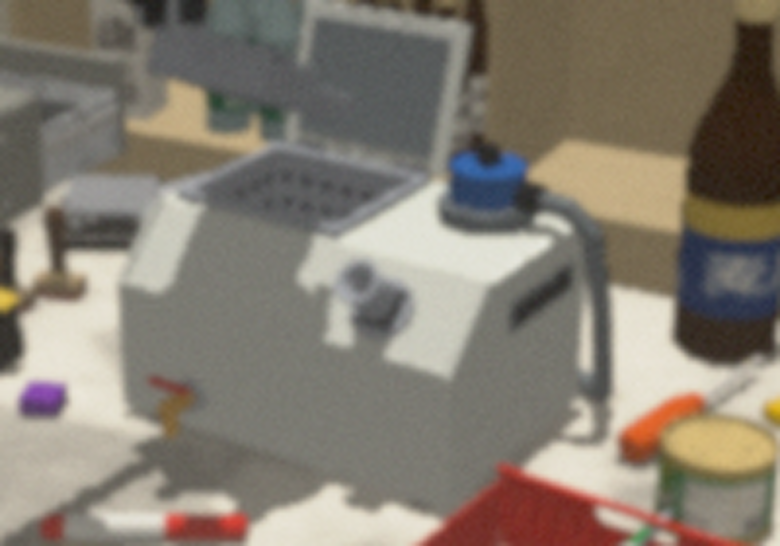

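The crop shows the pan tilted above the open basket, clear of the lid and the tank. Now I'll pour slowly.

Emit:
arm_command --pt "2.5 0 -2.5 0 -0.0487 0 0" --pt "2.5 0 -2.5 0 -0.0487 0 0" --pt "2.5 0 -2.5 0 -0.0487 0 0" --pt "2.5 0 -2.5 0 -0.0487 0 0" --pt "2.5 0 -2.5 0 -0.0487 0 0" --pt "2.5 0 -2.5 0 -0.0487 0 0" --pt "2.5 0 -2 0 -0.0487 0 0" --pt "2.5 0 -2 0 -0.0487 0 0" --pt "2.5 0 -2 0 -0.0487 0 0" --pt "0 0 0 0 0 0 0"

```text
clock: 13.1
tcp_pos: [0.6236, 0.026, 0.2981]
orientation: [-179.9, 30.1, -5.1]
force: [-0.1, 0.1, -2.0]
gripper_width: 0.0163
grip_force: 98.0
```

Emit:
arm_command --pt "0 0 0 0 0 0 0" --pt "0 0 0 0 0 0 0" --pt "0 0 0 0 0 0 0" --pt "0 0 0 0 0 0 0" --pt "0 0 0 0 0 0 0"

```text
clock: 13.6
tcp_pos: [0.6227, 0.0258, 0.3]
orientation: [-179.9, 30.0, -5.2]
force: [-0.5, -0.4, -0.9]
gripper_width: 0.0166
grip_force: 98.0
```

Run:
```python
from h import *
s=status.state(); print(s['force'],s['orientation'],grasp())
for n in('wrist','top'):
    p,d,c=grab(n); W=cloud(d,c)*1000
    hsv=cv2.cvtColor(p,cv2.COLOR_RGB2HSV); m=((hsv[...,1]>110)&(hsv[...,0]>100)&(hsv[...,0]<122)).astype(np.uint8); k,l,st,ce=cv2.connectedComponentsWithStats(m)
    for i in range(1,k):
        if st[i,4]>20: print(n,ce[i].round(),st[i,4],np.median(W[l==i],0).round())
```

```text
[-0.45032948 -0.36850544 -0.93281614] [-179.91320716   29.98092048   -5.16329063] [0.64358769 0.0238392  0.33633403]
wrist [ 4. 59.] 73 [656. 335.  44.]
wrist [339. 155.] 105 [ 433. -113.   11.]
top [297.  63.] 174 [ 920. -222.   72.]
top [350.  85.] 93 [ 844. -362.   38.]
top [271. 106.] 391 [ 755. -119.  191.]
top [105. 203.] 21 [629. 336.  53.]
top [289. 248.] 57 [ 433. -112.   13.]
```

Run:
```python
from h import *
s=status.state(); Rn=R.from_euler('xyz',s['orientation'],degrees=True)
g=grasp(); plan(tcp(g+[-.03,0,.07],Rn),Rn,20)
gplan([.50,.06,.40],tool(5.2,20),30,6)
```

```text
turn 1 x [0. 0. 0.] | shift 4 x [-15.22   0.66 -11.42] total [-60.9   2.6 -45.7] clock 13.7
turn 9 x [-0.002   0.0967 -0.0207] | shift 5 x [-15.53  -9.04 -18.61] total [-77.6 -45.2 -93. ] clock 13.7
```

Emit:
arm_command --pt "-8 0 -6 0 0 0 0" --pt "-15 0.6 -11 0 0 0 0" --pt "-15 0.6 -11 0 0 0 0" --pt "-15 0.6 -11 0 0 0 0" --pt "-8 0.3 -6 0 0 0 0" --pt "0 0 0 -0.002 0.0967 -0.0207 0" --pt "0 0 0 -0.002 0.0967 -0.0207 0" --pt "0 0 0 -0.002 0.0967 -0.0207 0" --pt "0 0 0 -0.002 0.0967 -0.0207 0" --pt "0 0 0 -0.002 0.0967 -0.0207 0"

```text
clock: 14.7
tcp_pos: [0.5922, 0.0264, 0.3702]
orientation: [-178.9, 1.9, 0.7]
force: [-1.0, 0.0, -1.1]
gripper_width: 0.0167
grip_force: 98.0
```

Emit:
arm_command --pt "0 0 0 -0.002 0.0967 -0.0207 0" --pt "0 0 0 -0.002 0.0967 -0.0207 0" --pt "0 0 0 -0.002 0.0967 -0.0207 0" --pt "0 0 0 -0.002 0.0967 -0.0207 0" --pt "0 0 0 0 0 0 0"

```text
clock: 15.2
tcp_pos: [0.5895, 0.0267, 0.3678]
orientation: [-180.0, -19.9, 5.2]
force: [0.4, 0.6, -1.6]
gripper_width: 0.017
grip_force: 98.0
```

Run:
```python
from h import *
s=status.state(); print(s['force'],s['orientation'],grasp(),s['gripper_width'])
for n in('wrist','top'):
    p,d,c=grab(n); W=cloud(d,c)*1000
    hsv=cv2.cvtColor(p,cv2.COLOR_RGB2HSV); m=((hsv[...,1]>100)&(hsv[...,0]>98)&(hsv[...,0]<122)).astype(np.uint8); k,l,st,ce=cv2.connectedComponentsWithStats(m)
    for i in range(1,k):
        if st[i,4]>20: print(n,ce[i].round(),st[i,4],np.median(W[l==i],0).round())
    if n=='top': np.savez('top6.npz',p=p,d=d,c=c); save('t6',p[80:280,150:400],3)
gplan([.383,.127,.150],tool(5.2,20),25); gplan([.383,.127,.050],tool(5.2,20),25)
```

```text
[ 0.39173354  0.61659054 -1.58417332] [-179.97738073  -19.86653063    5.17241414] [0.57531079 0.02544659 0.40730828] 0.016952483058265504
wrist [411.  31.] 475 [ 926. -213.   87.]
wrist [485.  80.] 37 [ 859. -353.   74.]
wrist [376.  97.] 1078 [ 759. -117.  190.]
wrist [ 70. 177.] 27 [628. 358.  60.]
wrist [ 83. 178.] 25 [630. 341.  43.]
top [297.  63.] 184 [ 921. -222.   71.]
top [350.  85.] 109 [ 844. -362.   40.]
top [271. 106.] 397 [ 756. -119.  191.]
top [102. 203.] 37 [628. 339.  57.]
top [288. 249.] 61 [ 432. -112.   14.]
turn 1 x [ 0.0006  0.0014 -0.0008] | shift 14 x [-18.71  -8.52  12.88] total [-261.9 -119.3  180.3] clock 15.3
turn 1 x [ 0.0006  0.0014 -0.0008] | shift 17 x [-17.42  -7.02  16.13] total [-296.1 -119.3  274.2] clock 15.3
```

View pics/t6.png

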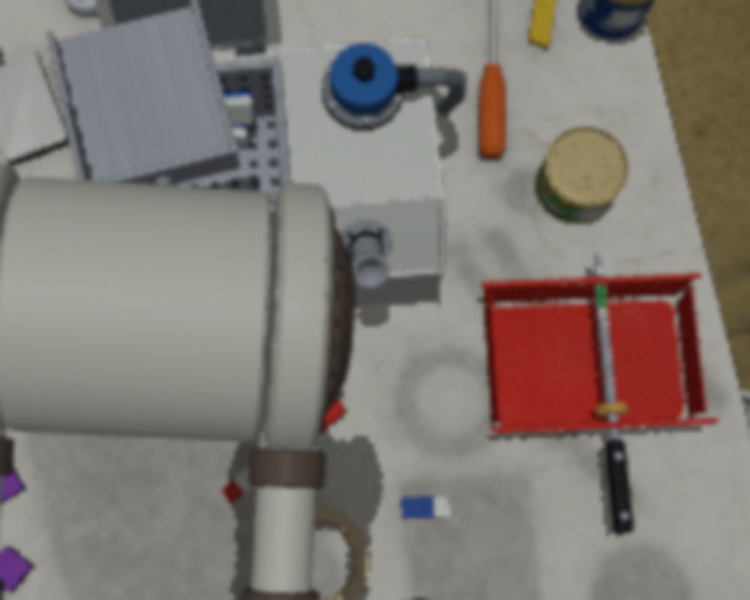

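The pan is empty and level, and one tablet shows in the basket's uncovered strip at (238,112). I'll carry the pan back to its spot.

Run:
```python
from h import *
gplan([.383,.127,.32],tool(5.2,20),25)
Rt=tool(5.2,20); print('down 100mm in tool',Rt.inv().apply([0,0,-100]))
```

```text
turn 1 x [ 0.0006  0.0014 -0.0008] | shift 10 x [-20.38 -11.93   2.05] total [-203.8 -119.3   20.5] clock 15.3
down 100mm in tool [-34.20201433   0.          93.96926208]
```

Emit:
arm_command --pt "-20.4 -11.9 2 0 0.0014 -0.001 0" --pt "-20.4 -11.9 2 0 0 0 0" --pt "-20.4 -11.9 2 0 0 0 0" --pt "-20.4 -11.9 2 0 0 0 0" --pt "-20.4 -11.9 2 0 0 0 0" --pt "-20.4 -11.9 2 0 0 0 0" --pt "-20.4 -11.9 2 0 0 0 0" --pt "-20.4 -11.9 2 0 0 0 0" --pt "-20.4 -11.9 2 0 0 0 0" --pt "-20.4 -11.9 2 0 0 0 0"

```text
clock: 16.3
tcp_pos: [0.3976, 0.1282, 0.2813]
orientation: [180.0, -20.0, 5.2]
force: [-0.2, 0.5, -0.5]
gripper_width: 0.0165
grip_force: 98.0
```

Emit:
arm_command --pt "-8.5 0 23.5 0 0 0 0" --pt "-8.5 0 23.5 0 0 0 0" --pt "-8.5 0 23.5 0 0 0 0" --pt "-8.5 0 23.5 0 0 0 0" --pt "-8.5 0 23.5 0 0 0 0" --pt "-8.5 0 23.5 0 0 0 0" --pt "-8.5 0 23.5 0 0 0 0" --pt "-8.5 0 23.5 0 0 0 0" --pt "-8.5 0 23.5 0 0 0 0" --pt "0 0 0 0 0 0 0"

```text
clock: 17.3
tcp_pos: [0.3962, 0.1279, 0.0525]
orientation: [-180.0, -19.6, 5.2]
force: [-1.6, 0.2, -2.1]
gripper_width: 0.0161
grip_force: 98.0
```

Run:
```python
from h import *
s=status.state(); print(s['force'],s['orientation'],grasp())
gplan([.383,.127,.0475],tool(5.2,20),25)
p,d,c=grab('wrist'); W=cloud(d,c)*1000
v,u=np.mgrid[:384,:512]; m=(W[...,0]>400)&(W[...,0]<560)&(W[...,1]>80)&(W[...,1]<190)&(W[...,2]>15)&(W[...,2]<90)
for x in range(430,560,20):
    k=m&(W[...,0]>x)&(W[...,0]<x+20); y0=126.5+(x+10-383)*.091; k&=abs(W[...,1]-y0)<35; print(x,k.sum(),np.median(W[k],0).round(1) if k.any() else '')
p,d,c=grab('top'); W=cloud(d,c)*1000; hsv=cv2.cvtColor(p,cv2.COLOR_RGB2HSV)
m=(W[...,0]>680)&(W[...,0]<830)&(W[...,1]>-60)&(W[...,1]<90)&(W[...,2]<150)
for nm,k in(('blue',m&(hsv[...,1]>90)&(hsv[...,0]>98)&(hsv[...,0]<124)),('white',m&(hsv[...,2]>165)&(hsv[...,1]<60))):
    n,l,st,ce=cv2.connectedComponentsWithStats(k.astype(np.uint8))
    for i in range(1,n):
        if st[i,4]>5: print(nm,ce[i].round(),st[i,4],np.median(W[l==i],0).round())
```

```text
[-1.56834095  0.17038967 -2.143925  ] [-179.99006258  -19.5750365     5.22489685] [0.3821696  0.12661649 0.09208438]
turn 1 x [-0.0003  0.0074  0.0004] | shift 2 x [-7.06 -0.15 21.1 ] total [-14.1  -0.3  42.2] clock 17.3
430 2093 [440.5 133.6  70.1]
450 3045 [460.2 134.2  47.7]
470 3063 [479.9 135.4  47.4]
490 2995 [499.9 137.1  47.2]
510 2945 [519.9 138.9  46.9]
530 2774 [539.6 139.6  46.8]
550 117 [551.  118.4  46.4]
blue [206. 112.] 24 [803.  38. 115.]
blue [227. 111.] 26 [799. -14. 112.]
blue [213. 122.] 27 [784.  25.  86.]
white [213. 125.] 9 [777.  28.  87.]
```

Emit:
arm_command --pt "-6 0 18 0 0.0074 0 0" --pt "-4 0 12 0 0 0 0" --pt "-2 0 6 0 0 0 0" --pt "-1 0 3 0 0 0 0" --pt "0 0 0 0 0 0 0"

```text
clock: 17.9
tcp_pos: [0.4006, 0.128, 0.015]
orientation: [180.0, -20.6, 5.3]
force: [0.2, 0.7, -1.2]
gripper_width: 0.0165
grip_force: 98.0
```

Run:
```python
from h import *
s=status.state(); print(s['force'],s['moment'],s['orientation'],grasp())
p,d,c=grab('wrist'); W=cloud(d,c)*1000
m=(W[...,2]<60)
for x in range(450,545,20):
    k=m&(W[...,0]>x)&(W[...,0]<x+20); y0=126.5+(x+10-383)*.091; k&=abs(W[...,1]-y0)<35; print(x,k.sum(),np.median(W[k],0).round(1) if k.any() else '')
k=(abs(W[...,0]-500)<30)&(W[...,1]<70)&(W[...,1]>50); print('table',np.median(W[k],0))
```

```text
[ 0.20671286  0.71777269 -1.24258339] [-0.03117283  0.38027326 -0.02008107] [179.95747558 -20.56193872   5.25095892] [0.3859088  0.12668117 0.05436781]
450 2538 [461.9 136.8  11.3]
470 3076 [479.9 135.3  11.4]
490 3008 [500.  137.2  11.5]
510 2950 [519.9 138.8  11.7]
530 2889 [539.9 140.6  11.8]
table [ 4.97648866e+02  5.94141186e+01 -3.04099711e-01]
```

Emit:
arm_command --pt "-1 0 2.8 0 -0.004 0 0" --pt "-0.7 0 1.9 0 0 0 0" --pt "-0.5 0 1.4 0 0 0 0" --pt "-0.3 0 0.9 0 0 0 0" --pt "-0.2 0 0.5 0 0 0 0" --pt "0 0 0 0 0 0 0" --pt "0 0 0 0 0 0 0"

```text
clock: 18.65
tcp_pos: [0.4003, 0.128, 0.0067]
orientation: [180.0, -20.3, 5.3]
force: [-3.3, -0.2, 5.5]
gripper_width: 0.0168
grip_force: 99.1
```

Run:
```python
from h import *
s=status.state(); print(s['force'],s['moment'],s['orientation'],grasp())
p,d,c=grab('wrist'); W=cloud(d,c)*1000
m=(W[...,2]<60)
for x in range(450,545,20):
    k=m&(W[...,0]>x)&(W[...,0]<x+20); y0=126.5+(x+10-383)*.091; k&=abs(W[...,1]-y0)<35; print(x,k.sum(),np.median(W[k],0).round(1) if k.any() else '')
```

```text
[-3.27234793 -0.24960492  5.45958368] [0.06522684 0.32679758 0.04006707] [179.96011045 -20.3233157    5.2548532 ] [0.38574279 0.12673182 0.04604084]
450 2514 [462.  136.9   2.9]
470 3090 [479.9 135.3   3. ]
490 3028 [499.9 137.    3.1]
510 2979 [519.9 138.9   3.2]
530 2920 [539.9 140.7   3.4]
```

Emit:
arm_command --pt "0 0 0 0 0 0 60" --pt "0 0 0 0 0 0 60" --pt "0 0 0 0 0 0 60" --pt "0 0 0 0 0 0 60" --pt "0 0 -5 0 0 0 60" --pt "2 0 -15 0 0 0 60" --pt "6 0 -25 0 0 0 60" --pt "10 0 -35 0 0 0 60" --pt "10 0 -35 0 0 0 60" --pt "10 0 -35 0 0 0 60"

```text
clock: 19.7
tcp_pos: [0.3829, 0.1266, 0.1618]
orientation: [180.0, -20.3, 5.3]
force: [1.1, 0.5, -0.3]
gripper_width: 0.0603
grip_force: 0.0
```

Run:
```python
from h import *; from kin import *
s=status.state(); print(s['force'],s['joint_positions'].round(),grasp(),s['gripper_width'])
z=np.load('top6.npz',allow_pickle=True); p,d,c=z['p'],z['d'],z['c'].item(); W=cloud(d,c)*1000
k=(p.max(2)<75)&(W[...,2]>44)&(W[...,2]<60)&(W[...,0]>350)&(W[...,0]<480)&(W[...,1]<-240)&(W[...,1]>-320); r=cv2.minAreaRect(W[k][:,:2].astype(np.float32)); print('rodhandle',k.sum(),r,np.median(W[k][:,2]))
Q=W[(W[...,2]>40)&(W[...,2]<51)&(W[...,0]>500)&(W[...,0]<590)&(W[...,1]<-270)&(W[...,1]>-315)]
print('rod',len(Q),np.polyfit(Q[:,0],Q[:,1],1),np.polyval(np.polyfit(Q[:,0],Q[:,1],1),[420,500,580]))
w,dw,cw=grab('wrist'); Wp=cloud(dw,cw)*1000
k=(abs(Wp[...,0]-500)<40)&(abs(Wp[...,1]-137)<35); print('pan floor',np.median(Wp[k],0))
Rt=tool(-7.4,30); G=[.40,-.27,.20]; show('rod',tcp([.417,-.277,.044],Rt),Rt,[-60,3,129,34,37,10]); show('hov',tcp(G,Rt),Rt,[-60,-10,129,34,47,10])
gplan([.40,-.1,.3],tool(-7.4,20),45)
```

```text
[ 1.12136161  0.54586328 -0.2799909 ] [ -1. -37. 137.   2.  60.  83.] [0.36840325 0.1252791  0.20115971] 0.060282191016505164
rodhandle 176 ((419.17254638671875, -280.5589904785156), (14.214333534240723, 78.94432830810547), 83.48340606689453) 53.093169804725946
rod 95 [-1.24633006e-01 -2.29674096e+02] [-282.01995883 -291.99059929 -301.96123975]
pan floor [499.65802346 136.94917207   2.84935903]
rod [-61.   3. 131.  44.  36.   2.] err 0.0 margin 23.3
hov [-63. -20. 129.  30.  57.  21.] err 0.0 margin 25.1
turn 2 x [-0.0378 -0.0085  0.1037] | shift 6 x [ 14.07  37.18 -11.07] total [ 84.4 223.1 -66.4] clock 19.75
```

Emit:
arm_command --pt "0 0 0 -0.038 -0.008 0.104 60" --pt "0 0 0 -0.038 -0.008 0.104 60" --pt "14 37 -11 0 0 0 60" --pt "14 37 -11 0 0 0 60" --pt "14 37 -11 0 0 0 60" --pt "14 37 -11 0 0 0 60" --pt "14 37 -11 0 0 0 60" --pt "14 37 -11 0 0 0 60"

```text
clock: 20.55
tcp_pos: [0.4114, -0.1025, 0.2514]
orientation: [179.9, -19.4, -7.4]
force: [1.3, -0.1, 0.1]
gripper_width: 0.06
grip_force: 0.0
```

Run:
```python
from h import *
s=status.state(); print(s['joint_positions'].round(),grasp())
gplan([.418,-.2815,.15],tool(-7.1,30),35)
w,d,c=grab('wrist'); W=cloud(d,c)*1000; np.savez('w7.npz',p=w,d=d,c=c)
# neck + basket in view?
k=(abs(W[...,2]-158)<5)&(W[...,0]>660)&(W[...,0]<830)&(W[...,1]>-60)&(W[...,1]<90); print('rim',k.sum(), cv2.minAreaRect(W[k][:,:2].astype(np.float32)) if k.any() else '')
k=(W[...,0]>560)&(W[...,0]<680)&(W[...,1]>-160)&(W[...,1]<-60)&(W[...,2]>135)&(W[...,2]<190); print('neck',k.sum(),np.percentile(W[k],[5,50,95],axis=0) if k.any() else '')
```

```text
[-38. -36. 126.  10.  73.  58.] [ 0.39754786 -0.10060519  0.29099317]
turn 2 x [ 0.0024  0.0923 -0.0026] | shift 7 x [-3.69 25.26 20.59] total [-25.8 176.8 144.1] clock 20.55
rim 0 
neck 969 [[ 604.14590744 -112.17681866  136.40291429]
 [ 617.69249492  -98.84410888  151.05460512]
 [ 648.03477909  -86.09054014  165.45003069]]
```

Emit:
arm_command --pt "0 0 0 0.002 0.0923 -0.003 60" --pt "0 0 0 0.002 0.0923 -0.003 60" --pt "-3.7 25.3 20.6 0 0 0 60" --pt "-3.7 25.3 20.6 0 0 0 60" --pt "-3.7 25.3 20.6 0 0 0 60" --pt "-3.7 25.3 20.6 0 0 0 60" --pt "-3.7 25.3 20.6 0 0 0 60" --pt "-3.7 25.3 20.6 0 0 0 60" --pt "-3.7 25.3 20.6 0 0 0 60" --pt "0 0 0 0 0 0 60"

```text
clock: 21.6
tcp_pos: [0.4378, -0.2831, 0.1092]
orientation: [-179.7, -29.7, -7.3]
force: [-0.5, 1.0, 0.3]
gripper_width: 0.0598
grip_force: 0.0
```

```bash
cat > neck.py <<'E'
from h import *
def neck(W,yaw):
    y=np.radians(yaw); n=np.array([-np.cos(y),-np.sin(y),1])/2**.5; e2=np.array([-np.sin(y),np.cos(y),0]); e3=np.cross(n,e2)
    k=(W[...,0]>570)&(W[...,0]<680)&(W[...,1]>-150)&(W[...,1]<-60)&(W[...,2]>135)&(W[...,2]<185); P=W[k]; s=P@n
    h,b=np.histogram(s,np.arange(s.min(),s.max()+1,1.)); top=np.percentile(s,[80,95,99])
    return P,s,h,b,n,e2,e3
E
python3 - <<'E'
from neck import *
np.set_printoptions(precision=1,suppress=True,linewidth=160)
s0=status.state(); print(s0['joint_positions'].round(),grasp())
W7=cloud(*(lambda z:(z['d'],z['c'].item()))(np.load('w7.npz',allow_pickle=True)))*1000
P,s,h,b,n,e2,e3=neck(W7,-5); print(list(zip(b.round(),h)))
# ring plane: choose the fit of points nearest the top with the right normal
w,d,c=grab('wrist'); W=cloud(d,c)*1000; np.savez('w8.npz',p=w,d=d,c=c)
k=(w.max(2)<75)&(W[...,2]>44)&(W[...,2]<60)&(W[...,0]>350)&(W[...,0]<480)&(W[...,1]<-240)&(W[...,1]>-320); r=cv2.minAreaRect(W[k][:,:2].astype(np.float32)); print('rodhandle',k.sum(),r,np.percentile(W[k],[5,50,95],axis=0))
Q=W[(W[...,2]>40)&(W[...,2]<51)&(W[...,0]>500)&(W[...,0]<590)&(W[...,1]<-270)&(W[...,1]>-315)]
if len(Q): print('rod',len(Q),np.polyfit(Q[:,0],Q[:,1],1),np.polyval(np.polyfit(Q[:,0],Q[:,1],1),[420,500,580]))
gplan([.418,-.2815,.044],tool(-7.1,30),15)
E
```

```text
[-62. -11. 129.  33.  49.  17.] [ 0.4 -0.3  0.1]
[(np.float64(-371.0), np.int64(2)), (np.float64(-370.0), np.int64(1)), (np.float64(-369.0), np.int64(6)), (np.float64(-368.0), np.int64(14)), (np.float64(-367.0), np.int64(7)), (np.float64(-366.0), np.int64(13)), (np.float64(-365.0), np.int64(24)), (np.float64(-364.0), np.int64(14)), (np.float64(-363.0), np.int64(19)), (np.float64(-362.0), np.int64(23)), (np.float64(-361.0), np.int64(9)), (np.float64(-360.0), np.int64(4)), (np.float64(-359.0), np.int64(2)), (np.float64(-358.0), np.int64(4)), (np.float64(-357.0), np.int64(14)), (np.float64(-356.0), np.int64(23)), (np.float64(-355.0), np.int64(18)), (np.float64(-354.0), np.int64(3)), (np.float64(-353.0), np.int64(3)), (np.float64(-352.0), np.int64(6)), (np.float64(-351.0), np.int64(5)), (np.float64(-350.0), np.int64(4)), (np.float64(-349.0), np.int64(5)), (np.float64(-348.0), np.int64(4)), (np.float64(-347.0), np.int64(2)), (np.float64(-346.0), np.int64(1)), (np.float64(-345.0), np.int64(4)), (np.float64(-344.0), np.int64(2)), (np.float64(-343.0), np.int64(4)), (np.float64(-342.0), np.in
[... 240 characters left out ...]
np.int64(7)), (np.float64(-334.0), np.int64(21)), (np.float64(-333.0), np.int64(24)), (np.float64(-332.0), np.int64(34)), (np.float64(-331.0), np.int64(33)), (np.float64(-330.0), np.int64(45)), (np.float64(-329.0), np.int64(55)), (np.float64(-328.0), np.int64(160)), (np.float64(-327.0), np.int64(222)), (np.float64(-326.0), np.int64(85)), (np.float64(-325.0), np.int64(13))]
rodhandle 1631 ((418.0477600097656, -281.76416015625), (15.439776420593262, 78.15272521972656), 82.63796997070312) [[ 382.9 -290.    49.7]
 [ 413.9 -281.6   51.8]
 [ 451.9 -272.7   53.2]]
rod 754 [  -0.1 -224.2] [-280.9 -291.7 -302.5]
turn 1 x [-0.  0. -0.] | shift 7 x [-7.3  0.3 12.8] total [-50.9   1.8  89.7] clock 21.65
```

Emit:
arm_command --pt "-7.3 0.3 12.8 0 0 0 60" --pt "-7.3 0.3 12.8 0 0 0 60" --pt "-7.3 0.3 12.8 0 0 0 60" --pt "-7.3 0.3 12.8 0 0 0 60" --pt "-7.3 0.3 12.8 0 0 0 60" --pt "-7.3 0.3 12.8 0 0 0 60" --pt "-7.3 0.3 12.8 0 0 0 60" --pt "0 0 0 0 0 0 60"

```text
clock: 22.45
tcp_pos: [0.439, -0.283, 0.0091]
orientation: [-179.9, -29.9, -7.0]
force: [-0.1, 0.6, 0.1]
gripper_width: 0.0598
grip_force: 0.0
```

```bash
cat >> neck.py <<'E'
def ring(W,yaw,sm=2.5,verbose=1):
    P,s,h,b,n,e2,e3=neck(W,yaw)
    i=np.argmax(h); s0=b[i]+.5; k=abs(s-s0)<sm; P=P[k]
    cen=np.median(P,0); P=P[np.linalg.norm(P-cen,axis=1)<24]
    A=np.stack([P@e2,P@e3],1)
    (cx,cy),r=cv2.minEnclosingCircle(A.astype(np.float32))
    # plane fit
    nn=np.linalg.svd(P-P.mean(0),full_matrices=False)[2][2]; nn*=np.sign(nn[2])
    C=cx*e2+cy*e3+np.median(P@n)*n
    if verbose: print('ring',len(P),'C',C.round(1),'r',round(r,1),'normal',nn.round(3),'extent mid',((A.max(0)+A.min(0))/2-[cx,cy]).round(1), np.ptp(A,axis=0).round(1))
    return C,nn
E
python3 - <<'E'
from neck import *
for f in('w7','w8','w1','w4'):
    z=np.load(f+'.npz',allow_pickle=True); W=cloud(z['d'],z['c'].item())*1000
    try: print(f); ring(W,-5)
    except Exception as e: print(e)
s=status.state(); print(s['force'],s['orientation'],grasp()); gplan([.418,-.2818,.044],tool(-7.4,30),15)
E
```

```text
w7
ring 535 C [613.  -98.5 156.8] r 15.7 normal [-0.701  0.069  0.71 ] extent mid [0.2 0.3] [30.3 30.2]
w8
zero-size array to reduction operation minimum which has no identity
w1
ring 337 C [ 662.5 -106.3  144.1] r 24.0 normal [-0.667  0.057  0.743] extent mid [0.3 0.4] [47.  25.8]
w4
ring 560 C [ 663.5 -105.6  144.4] r 23.9 normal [-0.661  0.057  0.748] extent mid [0.  0.3] [47.6 26.2]
[-0.05286765  0.63872469  0.12866389] [-179.906055    -29.88528245   -7.02029072] [ 0.41819089 -0.28050863  0.04553004]
turn 1 x [-0.0049  0.002   0.0057] | shift 1 x [-0.7   1.51  1.31] total [-0.7  1.5  1.3] clock 22.45
```

Emit:
arm_command --pt "-0.7 1.5 1.3 -0.005 0.002 0.006 0" --pt "0 0 0 0 0 0 0" --pt "0 0 0 0 0 0 0" --pt "0 0 0 0 0 0 0" --pt "0 0 0 0 0 0 0" --pt "0 0 0 0 0 0 0" --grip_force 80

```text
clock: 23.05
tcp_pos: [0.4394, -0.2867, 0.0086]
orientation: [179.9, -30.1, -7.4]
force: [0.5, 1.2, 3.2]
gripper_width: 0.0149
grip_force: 77.8
```

Run:
```python
from h import *
s=status.state(); print(s['force'],s['orientation'],grasp()); g=grasp()
Rn=R.from_euler('xyz',s['orientation'],degrees=True); plan(tcp(g+[0,0,.2],Rn),Rn,20)
```

```text
[0.53499585 1.16870378 3.15579445] [179.85783721 -30.09654518  -7.41690266] [ 0.41851392 -0.28389049  0.04496259]
turn 1 x [0. 0. 0.] | shift 10 x [ 10.03   0.04 -17.3 ] total [ 100.3    0.4 -173. ] clock 23.05
```

Emit:
arm_command --pt "2 0 -3.5 0 0 0 0" --pt "5 0 -8.5 0 0 0 0" --pt "10 0 -17.3 0 0 0 0" --pt "10 0 -17.3 0 0 0 0" --pt "10 0 -17.3 0 0 0 0" --pt "10 0 -17.3 0 0 0 0" --pt "10 0 -17.3 0 0 0 0" --pt "10 0 -17.3 0 0 0 0" --pt "10 0 -17.3 0 0 0 0" --pt "10 0 -17.3 0 0 0 0"

```text
clock: 24.05
tcp_pos: [0.4385, -0.2857, 0.1821]
orientation: [179.9, -30.0, -7.4]
force: [-1.0, 0.0, -0.9]
gripper_width: 0.0145
grip_force: 77.9
```

Emit:
arm_command --pt "10 0 -17.3 0 0 0 0" --pt "5 0 -8.7 0 0 0 0" --pt "2 0 -3.5 0 0 0 0" --pt "0 0 0 0 0 0 0" --pt "0 0 0 0 0 0 0"

```text
clock: 24.55
tcp_pos: [0.4386, -0.2855, 0.2145]
orientation: [180.0, -30.0, -7.5]
force: [-0.6, 0.5, -1.0]
gripper_width: 0.0147
grip_force: 77.8
```

```bash
cat >> neck.py <<'E'
C=np.array([.6130,-.0985,.1568]); YAW=-5.6
def rodline(W,w=None,tmin=70,tmax=205,verbose=1):
    """rod points in the tool frame ahead of the handle; fit a line -> direction and offset in tool frame (mm)"""
    s=status.state(); Rt=R.from_euler('xyz',s['orientation'],degrees=True); g=grasp(s)*1000
    T=Rt.inv().apply((W-g).reshape(-1,3)).reshape(W.shape)
    return T,Rt,g
E
python3 - <<'E'
from neck import *
s=status.state(); print(s['force'],s['orientation'],grasp(),s['gripper_width'])
w,d,c=grab('wrist'); W=cloud(d,c)*1000; np.savez('w9.npz',p=w,d=d,c=c)
g=grasp()*1000; a=np.radians(-7.4); ux=np.array([np.cos(a),np.sin(a),0]); uy=np.array([-np.sin(a),np.cos(a),0])
D=W-g; X=D@ux; Y=D@uy; Z=D[...,2]
k=(X>30)&(X<220)&(abs(Y)<20)&(abs(Z)<25)
for lo in range(30,215,10):
    m=k&(X>=lo)&(X<lo+10)
    if m.sum()>3: print(lo,m.sum(),np.percentile(Y[m],[5,50,95]).round(1),np.percentile(Z[m],[50,90]).round(1), np.median(w[m],0))
E
```

```text
[-0.57115694  0.52393385 -0.97342487] [179.98756788 -29.95779779  -7.47867298] [ 0.41779052 -0.28273227  0.25089804] 0.01471204475200382
30 485 [-6.3  0.3  6.9] [5.9 6.9] [61. 37. 36.]
40 275 [-3.4  0.3  4. ] [0.8 1.8] [144. 136. 139.]
50 264 [-3.5  0.3  4. ] [0.7 1.8] [143. 139. 142.]
60 1139 [-10.3   0.2  11.2] [5.9 9.9] [147. 113.  58.]
70 144 [-3.1  0.2  4. ] [0.8 1.7] [143. 142. 143.]
80 221 [-3.1  0.2  4.1] [0.8 1.7] [143. 145. 149.]
90 223 [-3.2  0.8  4.2] [0.7 1.7] [141. 143. 148.]
100 209 [-3.3  0.7  4.2] [0.8 1.8] [140. 143. 145.]
110 197 [-2.8  0.7  4.3] [0.7 1.6] [143. 144. 149.]
120 185 [-2.8  0.7  4.3] [0.8 1.8] [141. 142. 147.]
130 194 [-2.9  0.7  4.3] [0.9 1.9] [140.5 143.  146. ]
140 172 [-2.9  0.7  4.4] [1.8 2.6] [167.  174.  160.5]
150 121 [-3.   0.7  4.4] [1.6 2.5] [146. 154. 139.]
```

```bash
cat >> neck.py <<'E'
Rt0=tool(-7.48,29.96); Rr0=R.from_euler('z',-7.25,degrees=True)
RREL=Rt0.inv()*Rr0; a0=np.radians(-7.25)
PREL=Rt0.inv().apply(.0003*np.array([-np.sin(a0),np.cos(a0),0])+[0,0,-.0022])   # handle mid in grasp frame
def rodpose(dist,C=C,yaw=YAW,pitch=45):
    Rr=R.from_euler('z',yaw,degrees=True)*R.from_euler('y',pitch,degrees=True); x=Rr.as_matrix()[:,0]
    Rt=Rr*RREL.inv(); mid=C-x*(dist+.070); G=mid-Rt.apply(PREL); return tcp(G,Rt),Rt,x
E
python3 - <<'E'
from neck import *; from kin import *
s=status.state(); q0=s['joint_positions']
for dd in(.165,.08,0): P,Rt,x=rodpose(dd); print(P.round(4)); show(dd,P,Rt,[-20,20,80,-4,90,75])
P,Rt,x=rodpose(.165); Rn=R.from_euler('xyz',s['orientation'],degrees=True); plan(P,Rn,30); 
s2=dict(s); s2['tcp_pos']=P; plan(P,Rt,30,8,s2)
E
```

```text
[ 0.4383 -0.0818  0.284 ]
0.165 [-23.   0.  94.  -5. 100.  73.] err 0.0 margin 51.0
[ 0.4981 -0.0876  0.2239]
0.08 [-21.  11.  89.  -4.  94.  75.] err 0.0 margin 56.8
[ 0.5544 -0.0931  0.1673]
0 [-20.  22.  82.  -4.  90.  77.] err 0.0 margin 60.9
turn 1 x [0. 0. 0.] | shift 8 x [  1.43 -25.24  -9.2 ] total [  11.5 -201.9  -73.6] clock 24.6
turn 6 x [ 0.0002 -0.1309 -0.0052] | shift 1 x [0. 0. 0.] total [0. 0. 0.] clock 24.6
```

Emit:
arm_command --pt "1.4 -15 -12 0 0 0 0" --pt "1.4 -27 -12 0 0 0 0" --pt "1.4 -27 -12 0 0 0 0" --pt "1.4 -27 -12 0 0 0 0" --pt "1.4 -27 -10 0 0 0 0" --pt "1.5 -27 -6 0 0 0 0" --pt "1.5 -27 -5.6 0 0 0 0" --pt "1.5 -25 -4 0 0 0 0" --pt "0 0 0 0 -0.1 -0.004 0" --pt "0 0 0 0 -0.1309 -0.0052 0"

```text
clock: 25.6
tcp_pos: [0.4377, -0.081, 0.2846]
orientation: [179.6, -16.6, -6.8]
force: [-0.0, 0.2, -1.3]
gripper_width: 0.0147
grip_force: 78.0
```

Emit:
arm_command --pt "0 0 0 0 -0.1309 -0.0052 0" --pt "0 0 0 0 -0.1309 -0.0052 0" --pt "0 0 0 0 -0.1309 -0.0052 0" --pt "0 0 0 0 -0.1 -0.004 0" --pt "0 0 0 0 -0.05 -0.002 0" --pt "0 0 0 0 0 0 0" --pt "0 0 0 0 0 0 0"

```text
clock: 26.3
tcp_pos: [0.4386, -0.0819, 0.2842]
orientation: [179.7, 14.3, -5.8]
force: [-0.7, 0.2, -1.1]
gripper_width: 0.0147
grip_force: 78.1
```

Run:
```python
from neck import *
s=status.state(); print(s['force'],s['gripper_width']); P,Rt,x=rodpose(.165); plan(P,Rt,30)
# actual rod line from the wrist view: coordinates along x_rod and across
w,d,c=grab('wrist'); W=cloud(d,c)*1000; np.savez('w10.npz',p=w,d=d,c=c)
s=status.state(); Rn=R.from_euler('xyz',s['orientation'],degrees=True); Rr=Rn*RREL; M=Rr.as_matrix(); mid=(grasp(s)+Rn.apply(PREL))*1000
D=(W-mid)@M; X,Y,Z=D[...,0],D[...,1],D[...,2]; k=(X>30)&(X<230)&(abs(Y)<20)&(abs(Z)<20)
print('pred tip-mouth: ',(mid+205*M[:,0]).round(1),'rod dir',M[:,0].round(3))
for lo in range(30,230,10):
    m=k&(X>=lo)&(X<lo+10)
    if m.sum()>3: print(lo,m.sum(),np.percentile(Y[m],[5,50,95]).round(1),np.percentile(Z[m],[50,90]).round(1))
try: ring(W,YAW)
except Exception as e: print(e)
# tank-frame offset of current axis line from the mouth centre, at the mouth plane
```

```text
[-0.68693995  0.22713866 -1.14217827] 0.014741641442946464
turn 1 x [ 0.0023 -0.0127 -0.0008] | shift 1 x [-0.22 -0.16  0.27] total [-0.2 -0.2  0.3] clock 26.3
pred tip-mouth:  [593.4 -97.1 180.8] rod dir [ 0.713 -0.072 -0.697]
30 516 [-6.8  0.1  7. ] [8.2 9.1]
40 265 [-3.6  0.1  3.8] [2.9 4. ]
50 266 [-3.7  0.   3.8] [2.9 4. ]
60 1157 [-10.5   0.   10.9] [ 8.1 12.1]
70 132 [-3.4 -0.   3.5] [3.1 4. ]
80 226 [-3.4  0.5  3.9] [2.9 4. ]
90 217 [-3.5  0.4  3.9] [3. 4.]
100 211 [-3.6 -0.1  3.9] [3.  3.9]
110 196 [-3.1  0.4  3.9] [3.  4.1]
120 190 [-3.2  0.4  3.9] [2.9 4. ]
130 195 [-3.3  0.3  3.9] [3.1 4.2]
140 178 [-3.4  0.3  4. ] [3.9 4.7]
150 121 [-3.5  0.2  4. ] [3.8 4.8]
zero-size array to reduction operation minimum which has no identity
```

Run:
```python
from neck import *
print('rod axis in tool',RREL.as_matrix()[:,0].round(4))
P,Rt,x=rodpose(.125); plan(P,Rt,10)
```

```text
rod axis in tool [ 0.8664 -0.004   0.4994]
turn 1 x [ 0.0026 -0.0136 -0.001 ] | shift 5 x [ 6.94 -0.08  4.13] total [34.7 -0.4 20.7] clock 26.35
```

Emit:
arm_command --pt "0 0 0 0.0025 -0.0133 -0.001 0" --pt "6.9 -0.1 4 0 0 0 0" --pt "6.9 -0.1 4 0 0 0 0" --pt "6.9 -0.1 4 0 0 0 0" --pt "6.9 -0.1 4.2 0 0 0 0" --pt "3.5 0 2.1 0 0 0 0" --pt "3.5 0 2.1 0 0 0 0" --pt "0 0 0 0 0 0 0"

```text
clock: 27.15
tcp_pos: [0.4668, -0.0846, 0.2558]
orientation: [179.8, 15.1, -5.8]
force: [-0.1, -0.1, -1.8]
gripper_width: 0.0147
grip_force: 78.0
```

Run:
```python
from neck import *
s=status.state(); print(s['force'],s['moment']); P,Rt,x=rodpose(.125); plan(P,Rt,10)
w,d,c=grab('wrist'); W=cloud(d,c)*1000
try: ring(W,YAW)
except Exception as e: print(e)
p,d,c=grab('scene')
Rn=R.from_euler('xyz',s['orientation'],degrees=True); M=(Rn*RREL).as_matrix(); mid=(grasp(s)+Rn.apply(PREL))
pj=lambda P:(lambda q:(q[:2]/q[2]*c['fx']+[c['cx'],c['cy']]).round(1))(Rot(c).T@(P-c['position']))
print('scene: collar',pj(mid+.07*M[:,0]),'tip',pj(mid+.205*M[:,0]),'mouth',pj(C))
for f in(.1,.13,.16,.185):
    u,v=pj(mid+f*M[:,0]); u0=int(round(u)); v0=int(round(v)); print(f,(u,v),[int(x) for x in p[v0,u0-10:u0+11].mean(1)])
```

```text
[-0.0706805  -0.1194038  -1.82728893] [ 0.0021281  -0.16092572 -0.03202189]
turn 1 x [0.0002 0.0009 0.    ] | shift 1 x [-0.28 -0.07  0.21] total [-0.3 -0.1  0.2] clock 27.15
ring 6 C [588.1 -96.  183.8] r 3.8 normal [ 0.677 -0.071  0.733] extent mid [-0. -0.] [7.5 0.7]
scene: collar [258.8 158.2] tip [282.  183.1] mouth [280.3 181.4]
0.1 (np.float64(264.4), np.float64(164.2)) [137, 134, 133, 136, 141, 141, 142, 138, 135, 129, 109, 101, 103, 118, 142, 156, 161, 158, 137, 108, 91]
0.13 (np.float64(269.7), np.float64(169.9)) [200, 203, 201, 205, 200, 204, 201, 189, 168, 136, 113, 102, 100, 104, 112, 123, 145, 170, 194, 209, 220]
0.16 (np.float64(274.8), np.float64(175.3)) [199, 199, 200, 201, 200, 200, 194, 180, 155, 126, 109, 105, 109, 135, 160, 183, 192, 197, 200, 202, 208]
0.185 (np.float64(278.8), np.float64(179.7)) [203, 201, 202, 200, 202, 199, 191, 175, 152, 129, 108, 101, 103, 104, 100, 109, 132, 157, 174, 183, 188]
```

Emit:
arm_command --pt "5.2 0 3 0 0 0 0" --pt "5.2 0 3 0 0 0 0" --pt "5.2 0 3 0 0 0 0" --pt "5.2 0 3 0 0 0 0" --pt "5.2 0 3 0 0 0 0"

```text
clock: 27.75
tcp_pos: [0.4881, -0.0868, 0.2345]
orientation: [179.8, 15.1, -5.8]
force: [-0.4, -0.5, -1.5]
gripper_width: 0.0147
grip_force: 78.0
```

Emit:
arm_command --pt "6.9 0 4 0 0 0 0" --pt "6.9 0 4 0 0 0 0" --pt "6.9 0 4 0 0 0 0" --pt "6.9 0 4 0 0 0 0" --pt "6.9 0 4 0 0 0 0"

```text
clock: 28.25
tcp_pos: [0.5162, -0.0898, 0.2062]
orientation: [179.8, 15.1, -5.8]
force: [-0.5, -0.6, -1.3]
gripper_width: 0.0149
grip_force: 78.0
```

Run:
```python
from neck import *
s=status.state(); print(s['force'],s['moment']); P,Rt,x=rodpose(.055); plan(P,Rt,10)
w,d,c=grab('wrist'); W=cloud(d,c)*1000
Rn=R.from_euler('xyz',s['orientation'],degrees=True); M=(Rn*RREL).as_matrix(); mid=(grasp(s)+Rn.apply(PREL))*1000
D=(W-mid)@M; X,Y,Z=D[...,0],D[...,1],D[...,2]; k=(X>30)&(X<230)&(abs(Y)<25)&(abs(Z)<25)
for lo in range(30,160,10):
    m=k&(X>=lo)&(X<lo+10)
    if m.sum()>3: print(lo,m.sum(),np.percentile(Y[m],[5,50,95]).round(1),np.percentile(Z[m],[50,90]).round(1))
```

```text
[-0.47474392 -0.5524117  -1.3261034 ] [-0.04521711 -0.09378874 -0.01326039]
turn 1 x [ 0.0004  0.0003 -0.0001] | shift 1 x [-0.54 -0.39  0.19] total [-0.5 -0.4  0.2] clock 28.25
30 497 [-6.6  0.   7. ] [8.4 9.4]
40 270 [-3.7  0.   3.7] [3.2 4.3]
50 264 [-3.8 -0.   3.7] [3.2 4.3]
60 1141 [-10.6  -0.1  10.9] [ 8.5 12.4]
70 141 [-3.5 -0.1  3.7] [3.4 4.3]
80 225 [-3.5  0.4  3.8] [3.3 4.3]
90 219 [-3.6 -0.2  3.8] [3.3 4.3]
100 210 [-3.7  0.   3.8] [3.3 4.2]
110 201 [-3.2  0.3  3.8] [3.3 4.2]
120 1376 [-12.4   0.2  13.2] [ 3.  12.8]
130 615 [-9.2  0.7 10.3] [ 9.3 11.6]
140 519 [-10.2   0.1  11.5] [ 9.6 11.3]
150 110 [-12.4   7.8  13.7] [3.9 7.9]
```

The rod is on the bore's axis and running freely. I'll continue toward the collar's seat.

Emit:
arm_command --pt "6.9 -0.2 4 0 0 0 0" --pt "6.9 -0.2 4 0 0 0 0" --pt "6.9 0 4 0 0 0 0" --pt "6.9 0 4 0 0 0 0" --pt "6.9 0 4 0 0 0 0" --pt "3.5 0 2 0 0 0 0" --pt "1.7 0 1 0 0 0 0" --pt "0 0 0 0 0 0 0"

```text
clock: 29.1
tcp_pos: [0.548, -0.0927, 0.1741]
orientation: [179.8, 15.1, -5.8]
force: [-0.3, 0.4, -0.9]
gripper_width: 0.015
grip_force: 78.0
```

```bash
cat > chk.py <<'E'
from neck import *
s=status.state(); print(s['force'],s['moment'],s['clock']); P,Rt,x=rodpose(.0); plan(P,Rt,10)
w,d,c=grab('wrist'); W=cloud(d,c)*1000
Rn=R.from_euler('xyz',s['orientation'],degrees=True); M=(Rn*RREL).as_matrix(); mid=(grasp(s)+Rn.apply(PREL))*1000
D=(W-mid)@M; X,Y,Z=D[...,0],D[...,1],D[...,2]; k=(X>56)&(X<100)&(abs(Y)<25)&(abs(Z)<25)
for lo in range(56,96,2):
    m=k&(X>=lo)&(X<lo+2)
    if m.sum()>3: print(lo,m.sum(),np.percentile(Y[m],[5,50,95]).round(1),np.percentile(Z[m],[10,50,90]).round(1),np.median(w[m],0))
E
python3 chk.py
```

```text
[-0.3279316   0.43383412 -0.86376323] [-0.00960316 -0.06932975  0.00719417] 29.1
turn 1 x [ 0.0003  0.0005 -0.0001] | shift 1 x [ 7.93 -0.23  4.93] total [ 7.9 -0.2  4.9] clock 29.1
56 53 [-3.8 -0.   3.7] [1.3 3.1 4.2] [84. 85. 86.]
58 50 [-3.3 -0.1  3.5] [1.4 3.2 4.3] [85. 85. 86.]
60 519 [-10.1  -0.1  10.4] [-5.   3.6 10.3] [100.  80.  46.]
62 214 [-11.2   0.2  11. ] [ 2.7 10.6 12.6] [108.  85.  46.]
64 164 [-11.2  -0.1  10.9] [ 6.  11.3 12.7] [108.  85.  46.]
66 169 [-11.3  -0.1  10.8] [ 6.4 11.3 12.8] [109.  85.  46.]
68 81 [-10.6  -0.1  10.5] [ 6.8 10.9 12.7] [105.  85.  56.]
72 8 [-2.1 -0.1  2.2] [3.8 3.9 4.5] [89.  86.5 77. ]
74 42 [-2.9 -0.1  3.2] [2.1 3.6 4.5] [83. 84. 85.]
76 49 [-3.4  0.4  3.8] [1.7 3.3 4.5] [82. 84. 86.]
78 610 [-13.4   0.4  13.8] [-6.7  5.2 13.6] [78. 79. 80.]
80 280 [-10.   -0.2  10.4] [-8.3  3.  13.8] [81. 82. 84.]
82 218 [-9.3  0.4 10. ] [-6.9  3.7 13. ] [80. 81. 82.]
84 149 [-8.8  0.8  9.5] [-6.1  9.4 12.4] [80. 82. 84.]
86 132 [-9.4 -0.7 10.1] [-4.9  9.9 11.8] [81. 83. 84.]
88 134 [-10.1   1.4  11.1] [ 4.9 10.1 11.4] [81. 83. 84.]
90 153 [-10.1   0.3  10.8] [ 5.7 10.2 11.7] [81. 83. 85.]
92 127 [-10.    0.3  11.3] [ 5.   9.9 11.5] [81. 84. 85.]
94 144 [-10.9   0.3  10.3] [ 5.2 10.1 11.5] [80. 82. 84.]
```

Emit:
arm_command --pt "1.7 0 1 0 0 0 0" --pt "1.7 0 1 0 0 0 0" --pt "1.7 0 1 0 0 0 0" --pt "0.9 0 0.5 0 0 0 0" --pt "0.9 0 0.5 0 0 0 0" --pt "0 0 0 0 0 0 0"

```text
clock: 29.75
tcp_pos: [0.5536, -0.0933, 0.1685]
orientation: [179.8, 15.1, -5.8]
force: [-0.5, 0.0, -0.3]
gripper_width: 0.0147
grip_force: 78.0
```

```bash
python3 chk.py
```

```text
[-0.54022016  0.01803493 -0.33384015] [-0.05714134 -0.1129179   0.03407062] 29.75
turn 1 x [ 0.0004  0.0004 -0.0001] | shift 1 x [ 1.07 -0.22  0.95] total [ 1.1 -0.2  1. ] clock 29.75
56 52 [-3.5 -0.3  3.7] [1.6 3.3 4.1] [86. 86. 86.]
58 51 [-3.6  0.4  3.4] [1.8 3.7 4.2] [86. 86. 86.]
60 515 [-10.    0.4  10.4] [-5.   3.4 10.1] [101.  81.  47.]
62 217 [-11.2  -0.6  11.1] [ 2.7 10.4 12.7] [109.  86.  48.]
64 160 [-11.3  -0.1  11. ] [ 6.4 11.3 12.8] [109.  86.  47.]
66 162 [-11.3  -0.6  10.4] [ 6.1 11.  12.7] [110.  86.  46.]
68 88 [-10.1   0.6  10.8] [ 7.  11.3 12.4] [106.   85.5  54.5]
70 393 [-13.8   0.3  14.3] [-0.   9.4 13.9] [79. 80. 81.]
72 153 [-12.    0.3  11.6] [ 4.7 12.6 14.4] [82. 83. 84.]
74 142 [-9.6  0.8 10.9] [ 2.9 11.9 13.3] [81. 83. 83.]
76 112 [-10.3  -0.7  10.5] [ 1.4 11.  12.4] [81. 82. 83.]
78 138 [-9.9  1.4 10.6] [ 3.6 10.4 11.9] [82. 84. 85.]
80 135 [-10.5  -0.2  10.9] [ 4.7  9.8 11.7] [82. 84. 85.]
82 146 [-10.    0.3  10.7] [ 5.8 10.2 11.6] [82. 84. 85.]
84 138 [-10.2   0.3  10.7] [ 5.1 10.  11.7] [82.  83.  85.5]
86 144 [-10.1   0.3  11.3] [ 5.4 10.  11.6] [81. 84. 86.]
88 141 [-10.1   0.8  10.8] [ 5.6 10.2 11.7] [81. 83. 85.]
90 140 [-10.2   0.3  11.4] [ 4.7 10.  11.5] [81. 83. 85.]
92 142 [-10.1   0.3  10.8] [ 5.9 10.  11.6] [81. 83. 85.]
94 124 [-10.3   0.3  10.9] [ 5.4 10.1 11.6] [81. 83. 85.]
```

About 1 mm remains. I'll push in small steps until contact shows in the force.

Emit:
arm_command --pt "0.5 0 0.3 0 0 0 0" --pt "0.5 0 0.3 0 0 0 0" --pt "0.5 0 0.3 0 0 0 0" --pt "0 0 0 0 0 0 0"

```text
clock: 30.2
tcp_pos: [0.5547, -0.0934, 0.1676]
orientation: [179.8, 15.1, -5.8]
force: [-1.8, 0.1, 0.5]
gripper_width: 0.0149
grip_force: 78.3
```

Emit:
arm_command --pt "0.4 0 0.25 0 0 0 0" --pt "0 0 0 0 0 0 0"

```text
clock: 30.4
tcp_pos: [0.5547, -0.0935, 0.1676]
orientation: [179.8, 15.1, -5.8]
force: [-4.8, -0.3, 4.5]
gripper_width: 0.0148
grip_force: 78.5
```

The collar is seated: the rod stopped with about 7 N along the axis. Now I'll draw it out.

Emit:
arm_command --pt "-1.7 0 -1 0 0 0 0" --pt "-5.2 0 -3 0 0 0 0" --pt "-10.4 0 -6 0 0 0 0" --pt "-10.4 0 -6 0 0 0 0" --pt "-10.4 0 -6 0 0 0 0" --pt "-10.4 0 -6 0 0 0 0" --pt "-10.4 0 -6 0 0 0 0" --pt "-10.4 0 -6 0 0 0 0"

```text
clock: 31.2
tcp_pos: [0.4982, -0.0875, 0.2245]
orientation: [179.8, 15.0, -5.8]
force: [0.4, -0.1, -0.2]
gripper_width: 0.0153
grip_force: 78.2
```

Emit:
arm_command --pt "-10.4 0 -6 0 0 0 0" --pt "-10.4 0 -6 0 0 0 0" --pt "-10.4 0 -6 0 0 0 0" --pt "-10.4 0 -6 0 0 0 0" --pt "-10.4 0 -6 0 0 0 0" --pt "-10.4 0 -6 0 0 0 0" --pt "-10.4 0 -6 0 0 0 0" --pt "-10.4 0 -6 0 0 0 0" --pt "-10.4 0 -6 0 0 0 0" --pt "0 0 0 0 0 0 0"

```text
clock: 32.2
tcp_pos: [0.4228, -0.0798, 0.3017]
orientation: [179.8, 14.9, -5.8]
force: [-0.3, -0.7, -0.4]
gripper_width: 0.015
grip_force: 78.2
```

Run:
```python
from neck import *; from kin import *
s=status.state(); print(s['force'],grasp(),s['gripper_width'])
Rr=R.from_euler('z',-7.25,degrees=True); Rt=Rr*RREL.inv(); P=tcp([.44,-.15,.34],Rt); show('fin',P,Rt,s['joint_positions']); plan(P,Rt,20)
P2,Rt2,x=rodpose(.185); plan(P2,Rt2,20)
Rn=R.from_euler('xyz',s['orientation'],degrees=True); plan(P,Rn,20); s2=dict(s); s2['tcp_pos']=P; plan(P,Rt,20,6,s2)
```

```text
[-0.30934878 -0.67301111 -0.38568542] [ 0.43353929 -0.08076171  0.34231003] 0.015019013352045864
fin [-45. -34. 122.  19.  68.  49.] err 0.0 margin 20.1
turn 6 x [0.     0.1305 0.0051] | shift 5 x [ 8.36 13.46  4.39] total [41.8 67.3 21.9] clock 32.2
turn 1 x [ 0.0012 -0.0024 -0.0006] | shift 1 x [2.37 0.37 3.11] total [2.4 0.4 3.1] clock 32.2
turn 1 x [0. 0. 0.] | shift 5 x [ 8.65 13.74 -2.63] total [ 43.2  68.7 -13.2] clock 32.2
turn 8 x [0.     0.0979 0.0038] | shift 1 x [0. 0. 0.] total [0. 0. 0.] clock 32.2
```

Emit:
arm_command --pt "0 0 0 0 0.0979 0.0038 0" --pt "0 0 0 0 0.0979 0.0038 0" --pt "0 0 0 0 0.0979 0.0038 0" --pt "0 0 0 0 0.0979 0.0038 0" --pt "0 0 0 0 0.0979 0.0038 0" --pt "0 0 0 0 0.0979 0.0038 0" --pt "0 0 0 0 0.0979 0.0038 0" --pt "0 0 0 0 0.0979 0.0038 0"

```text
clock: 33.0
tcp_pos: [0.423, -0.0795, 0.3001]
orientation: [-180.0, -30.0, -7.4]
force: [-0.1, 0.1, 0.2]
gripper_width: 0.0143
grip_force: 78.2
```

Emit:
arm_command --pt "4 7 2 0 0 0 0" --pt "8.4 13.5 4.4 0 0 0 0" --pt "8.4 13.5 4.4 0 0 0 0" --pt "8.4 13.5 4.4 0 0 0 0" --pt "8.4 13.5 4.4 0 0 0 0" --pt "4 7 2 0 0 0 0" --pt "0 0 0 0 0 0 0" --pt "0 0 0 0 0 0 0" --pt "0 0 0 0 0 0 0"

```text
clock: 33.9
tcp_pos: [0.4605, -0.1527, 0.302]
orientation: [-180.0, -29.8, -7.4]
force: [0.3, -0.4, -1.1]
gripper_width: 0.015
grip_force: 78.1
```

Run:
```python
from neck import *
s=status.state(); print(s['force'],grasp(),s['gripper_width'],s['clock'])
Rn=R.from_euler('xyz',s['orientation'],degrees=True); M=(Rn*RREL).as_matrix(); print('rod x,y,z',M.T.round(3))
mid=(grasp(s)+Rn.apply(PREL))*1000; print('tip',mid+205*M[:,0])
w,d,c=grab('wrist'); W=cloud(d,c)*1000; D=(W-mid)@M; X,Y,Z=D[...,0],D[...,1],D[...,2]; k=(X>30)&(X<230)&(abs(Y)<20)&(abs(Z)<20)
for lo in range(40,170,20):
    m=k&(X>=lo)&(X<lo+10); print(lo,m.sum(),np.percentile(Y[m],[5,50,95]).round(1),np.percentile(Z[m],[50,90]).round(1),'worldz',np.percentile(W[m][:,2],90).round(1))
p,d,c=grab('top'); W=cloud(d,c)*1000; hsv=cv2.cvtColor(p,cv2.COLOR_RGB2HSV)
m=(W[...,0]>680)&(W[...,0]<830)&(W[...,1]>-60)&(W[...,1]<90)&(W[...,2]<150)
for nm,k in(('blue',m&(hsv[...,1]>80)&(hsv[...,0]>98)&(hsv[...,0]<126)),('white',m&(hsv[...,2]>150)&(hsv[...,1]<60))):
    n,l,st,ce=cv2.connectedComponentsWithStats(k.astype(np.uint8))
    for i in range(1,n):
        if st[i,4]>3: print(nm,ce[i].round(),st[i].tolist(),np.median(W[l==i],0).round())
k=(W[...,0]>690)&(W[...,0]<815)&(W[...,1]>-55)&(W[...,1]<82)
bins=W[k]; H=[[int(np.median(bins[(bins[:,0]>x)&(bins[:,0]<x+15)&(bins[:,1]<y)&(bins[:,1]>y-15)][:,2])) if ((bins[:,0]>x)&(bins[:,0]<x+15)&(bins[:,1]<y)&(bins[:,1]>y-15)).any() else -1 for y in range(82,-50,-15)] for x in range(800,690,-15)]
print(np.array(H))
for nm,a in(('tab',((hsv[...,1]>100)&(hsv[...,0]>98)&(hsv[...,0]<124))),):
    n,l,st,ce=cv2.connectedComponentsWithStats(a.astype(np.uint8))
    for i in range(1,n):
        if st[i,4]>20: print(ce[i].round(),st[i,4],np.median(W[l==i],0).round())
```

```text
[ 0.3289943  -0.40259248 -1.1366477 ] [ 0.43981065 -0.15003522  0.33842543] 0.015022357341928127 33.9
rod x,y,z [[ 0.992 -0.125 -0.003]
 [ 0.125  0.992  0.001]
 [ 0.002 -0.001  1.   ]]
tip [ 643.23554831 -175.34878531  335.69326017]
40 270 [-3.8 -0.1  3.6] [2.7 3.9] worldz 340.0
60 1141 [-10.8  -0.2  10.6] [ 8. 12.] worldz 348.1
80 225 [-3.6  0.3  3.7] [2.9 4. ] worldz 340.0
100 213 [-3.8  0.2  3.7] [2.9 3.9] worldz 339.8
120 184 [-3.4  0.1  3.7] [2.9 3.9] worldz 339.8
140 177 [-3.6  0.1  3.8] [4.  4.7] worldz 340.5Traceback (most recent call last):
  File "<stdin>", line 7, in <module>
    return _quantile_unchecked(
        a, q, axis, out, overwrite_input, method, keepdims, weights)
    return _ureduce(a,
                    func=_quantile_ureduce_func,
    ...<5 lines>...
                    overwrite_input=overwrite_input,
                    method=method)
    r = func(a, **kwargs)
    result = _quantile(arr,
                       quantiles=q,
    ...<2 lines>...
                       out=out,
                       weights=wgt)
    slices_having_nans = np.isnan(arr[-1, ...])
                                  ~~~^^^^^^^^^
IndexError: index -1 is out of bounds for axis 0 with size 0
```

Rod level, tip at z 0.336 m, scale up. Next is a check of the basket's contents.

Run:
```python
from neck import *
np.set_printoptions(linewidth=160)
for nm in('top','scene','wrist'):
    p,d,c=grab(nm); W=cloud(d,c)*1000; hsv=cv2.cvtColor(p,cv2.COLOR_RGB2HSV)
    a=(hsv[...,1]>75)&(hsv[...,0]>98)&(hsv[...,0]<126)
    n,l,st,ce=cv2.connectedComponentsWithStats(a.astype(np.uint8))
    for i in range(1,n):
        P=np.median(W[l==i],0)
        if st[i,4]>5 and 0<P[0]<1000: print(nm,ce[i].round(),st[i].tolist(),P.round())
    # tall/white things inside the basket
    m=(W[...,0]>690)&(W[...,0]<825)&(W[...,1]>-60)&(W[...,1]<90)&(W[...,2]>62)&(W[...,2]<135)&(hsv[...,2]>140)
    n,l,st,ce=cv2.connectedComponentsWithStats(m.astype(np.uint8))
    for i in range(1,n):
        if st[i,4]>5: print(nm,'bright in basket',ce[i].round(),st[i].tolist(),np.median(W[l==i],0).round())
    if nm=='top':
        k=W[(W[...,0]>690)&(W[...,0]<820)&(W[...,1]>-60)&(W[...,1]<90)]
        print(np.array([[int(np.median(q[:,2])) if len(q:=k[(k[:,0]>x)&(k[:,0]<=x+12)&(k[:,1]<y)&(k[:,1]>=y-12)]) else -1 for y in range(84,-60,-12)] for x in range(806,690,-12)]))
```

```text
top [297.  62.] [287, 51, 25, 20, 217] [ 921. -223.   69.]
top [351.  85.] [344, 74, 19, 19, 131] [ 843. -362.   36.]
top [271. 106.] [260, 95, 24, 23, 421] [ 755. -119.  191.]
top [227. 111.] [221, 109, 13, 4, 30] [798. -15. 113.]
top [207. 113.] [200, 111, 15, 6, 34] [802.  36. 113.]
top [213. 122.] [207, 121, 13, 3, 31] [784.  25.  85.]
top [142. 196.] [141, 194, 2, 4, 7] [632. 242.  46.]
top [102. 203.] [94, 201, 16, 5, 43] [628. 341.  57.]
top [287. 249.] [284, 246, 7, 7, 49] [ 431. -105.   13.]
top [ 75. 282.] [72, 281, 6, 3, 9] [437. 380. 155.]
top [ 77. 287.] [71, 283, 11, 9, 24] [427. 381. 147.]
top [ 75. 298.] [73, 296, 5, 5, 10] [402. 383. 160.]
top [ 76. 312.] [75, 311, 4, 4, 6] [371. 385. 150.]
top [ 80. 330.] [77, 326, 7, 9, 21] [332. 387. 133.]
top [ 79. 341.] [77, 340, 4, 3, 6] [310. 389. 138.]
top bright in basket [228. 113.] [222, 111, 11, 4, 32] [790. -16. 116.]
top bright in basket [206. 115.] [201, 113, 10, 5, 35] [795.  40. 116.]
top bright in basket [226. 123.] [221, 121, 11, 5, 31] [776.  -6.  86.]
top bright in basket [213. 124.] [208, 122, 11, 5, 47] [779.  
[... 1966 characters left out ...]
403. -185.  379.]
wrist [ 13. 372.] [10, 371, 5, 4, 8] [424. -92. 406.]
wrist [225. 371.] [222, 370, 7, 3, 9] [ 417. -140.  404.]
wrist [387. 373.] [385, 371, 5, 5, 7] [ 403. -187.  382.]
wrist [ 24. 373.] [22, 372, 4, 3, 6] [423. -93. 405.]
wrist [ 38. 374.] [37, 373, 3, 3, 6] [422. -97. 405.]
wrist [281. 376.] [279, 375, 5, 3, 6] [ 414. -153.  405.]
wrist [ 16. 380.] [14, 378, 6, 4, 6] [422. -93. 406.]
wrist bright in basket [101.  41.] [92, 37, 17, 8, 92] [796.  39. 114.]
wrist bright in basket [137.  40.] [128, 37, 19, 6, 107] [790. -16. 114.]
wrist bright in basket [119.  62.] [110, 58, 18, 8, 119] [779.  26.  85.]
wrist bright in basket [139.  61.] [131, 58, 17, 7, 78] [776.  -8.  85.]
```

All four tablets are in the basket, two standing on edge on the other two. The pan is flat on the worktop and the rod is out, level and still, so I'm handing the job in.

```bash
python3 -c "
from rig import ctrl; print(ctrl.finish_job())"
```

```text
the job is handed in; nothing more can be done
None
```

The job is handed in at about 34 s: all four tablets are in the basket, the empty pan is back flat on the worktop, and the rod was pushed in until its collar stopped and drawn right out. It is now held level with the scale face up and the tip about 34 cm above the worktop.

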